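# Load the battery charger

### The job

Put the four loose rechargeable batteries that lie among the odds and ends on the right of the desk on charge: lay each one in the charger bay made for its size, pressed down fully onto its seat, with its plus (terminal) end towards the bay's plus contact. Leave the eraser and the memory stick where they lie, and let go of everything.

Things in the scene. Friction and masses are not known exactly. Their poses are not given: they have to be found in the camera images.
- cell_d: The biggest round battery (D size): white cylinder 34 mm across, 61 mm long over all, with a copper band round the plus end and a small steel nub on it; 140 g. Origin at its middle, on the axis (17 mm above the desk at the start); x along the axis to the plus end. It lies on its side on the desk and can roll.
- cell_c: The middle-sized round battery (C size): white cylinder 26 mm across, 50 mm long over all, copper band round the plus end with a small steel nub; 75 g. Origin at its middle, on the axis (13 mm above the desk at the start); x along the axis to the plus end. It lies on its side on the desk and can roll.
- cell_aa: The thin round battery (AA size): white cylinder 14.5 mm across, 50 mm long over all, copper band round the plus end with a small steel nub; 30 g. Origin at its middle, on the axis (7.25 mm above the desk at the start); x along the axis to the plus end. It lies on its side on the desk and can roll.
- cell_9v: The flat oblong block battery (9 V): white, 48.5 mm long over all, 26.5 mm wide, 17 mm thick, with a copper band near the end that carries its two round steel terminals (this is its plus end here); 45 g. It lies flat on a broad side. Origin at its middle (8.5 mm above the desk at the start); x runs along its length towards the terminals, z up.
- bay_d: Charger bay for the D cell: widest round saddles. Origin: under the bay, 26 mm above the desk, below its thick plus block (steel plate, white +); x to the plus end, z up. Seated cell: middle at x -35.5, y 0, z 23.2 mm, plus end to +x. The four bays stand 55 mm apart, in any order, on one fixed black charger. Round the cell's middle each bay is open for fingers, floor at z 4 mm.
- bay_c: Charger bay for the C cell: middle-sized round saddles. Origin: under the bay, 26 mm above the desk, below its thick plus block (steel plate, white +); x to the plus end, z up. Seated cell: middle at x -35.5, y 0, z 19.2 mm, plus end to +x. Saddles near the ends centre a cell lowered within 4 mm sideways. A cell then has 5 mm to the plus plate; lengthways 3 mm either way will do.
- bay_aa: Charger bay for the AA cell: narrowest round saddles. Origin: under the bay, 26 mm above the desk, below its thick plus block (steel plate, white +); x to the plus end, z up. Seated cell: middle at x -35.5, y 0, z 19.0 mm, plus end to +x. Minus contact in all bays: a sloped steel spring that a cell coming down pushes back (under 0.5 N); it may slide light cells to the plate.
- bay_9v: Charger bay for the 9 V block: flat bed. Origin: under the bay, 26 mm above the desk, below its thick plus block (steel plate, white +); x to the plus end, z up. Seated cell: middle at x -35.5, y 0, z 18.5 mm, plus end to +x. Bed 10 mm above the origin, between guides 33 mm apart that lean outwards: 3 mm off any way will do. Sprung minus contact too.
- eraser: Bystander, to be left alone: an oblong rubber in a blue card sleeve, 22 x 52 x 13 mm, lying loose among the batteries. Origin under its centre; its length is along y.
- usb_stick: Bystander, to be left alone: a flat black memory stick with a bright plug, 17 x 54 x 8 mm, lying loose among the batteries. Origin under its centre; its length is along y. (Between the batteries and the charger stands a fixed black letter tray, 110 mm high: carry things over it.)
There are look-alikes about, which are no part of the job. Leave any blue look-alike of the cell_d alone.

How it is judged:
At the end, for the whole second after the job is handed in: Each cell at rest in its own bay, plus end to the plus plate: within 6 mm sideways and 5 mm in height of the seated position, at most 9 mm off it towards the minus and 8 mm towards the plus end, in line within 0.2 rad; eraser and memory stick within 30 mm of where they lay; nothing held (x of cell_d in the frame of bay_d between -0.0445 and -0.0275 m and y of cell_d in the frame of bay_d between -0.006 and 0.006 m and z of cell_d in the frame of bay_d between 0.0182 and 0.0282 m and angle between the x axis of cell_d and the x axis of bay_d, either way round below 0.2 rad and x of bay_d in the frame of cell_d above 0.015 m and linear speed of each of cell_d, cell_c, cell_aa, cell_9v below 0.02 m/s and x of cell_c in the frame of bay_c between -0.0445 and -0.0275 m and y of cell_c in the frame of bay_c between -0.006 and 0.006 m and z of cell_c in the frame of bay_c between 0.0142 and 0.0242 m and angle between the x axis of cell_c and the x axis of bay_c, either way round below 0.2 rad and x of bay_c in the frame of cell_c above 0.015 m and x of cell_aa in the frame of bay_aa between -0.0445 and -0.0275 m and y of cell_aa in the frame of bay_aa between -0.006 and 0.006 m and z of cell_aa in the frame of bay_aa between 0.014 and 0.024 m and angle between the x axis of cell_aa and the x axis of bay_aa, either way round below 0.2 rad and x of bay_aa in the frame of cell_aa above 0.015 m and x of cell_9v in the frame of bay_9v between -0.0445 and -0.0275 m and y of cell_9v in the frame of bay_9v between -0.006 and 0.006 m and z of cell_9v in the frame of bay_9v between 0.0135 and 0.0235 m and angle between the x axis of cell_9v and the x axis of bay_9v, either way round below 0.2 rad and x of bay_9v in the frame of cell_9v above 0.015 m and distance of each of eraser, usb_stick from where it was at the start of the episode below 0.03 m); the robot touches nothing.
It fails at once if the eraser is pushed about (moved more than 30 mm) (distance of eraser from where it was at the start of the episode above 0.03 m).
It fails at once if the memory stick is pushed about (moved more than 30 mm) (distance of usb_stick from where it was at the start of the episode above 0.03 m).
It also fails if it takes over 131 s, if anything falls off the work surface, if the arm or the gripper's body presses on something with over 40 N, if the wrist force passes 120 N, or if a joint passes its speed limit or range.

### The arm

A 6-joint arm with a two-finger parallel gripper is mounted at the origin on the work surface; the furniture and walls round the work are solid. World frame = base frame: x ahead of the robot, y to its left, z up, the work surface at z = 0. Lengths are in m, angles in rad, forces in N, time in s.
With the tool pointing down it reaches from about 0.25 to 0.725 m from the base axis. Payload 9.7 kg.
Tool frame: the origin (TCP) lies midway between the tips of the shut fingers; the grasp point (between the pads) lies 19 mm behind it; z points along the fingers, y is the line along which they close (so a half turn about z gives the same grasp; the last joint's range is limited). The gripper opens to 85 mm and grips with 20 to 120 N. Pads are 22 mm wide; open, the fingers measure 114 mm over their backs; the gripper's body (76 mm by 85 mm) begins 54 mm behind the grasp point. The pads swing forward as they close: fully open they stand 13 mm farther back than shut.
Start: joints at [1.168, 0.087, 0.176, 1.66, 0, 1.571], TCP at [0.216, 0.506, 0.231] pointing down, gripper open.
Joint ranges: [-3.13, 3.13], [-0.85, 1.81], [-1.15, 1.24], [-2.2, 2.28], [-1.44, 1.52], [-3.14, 3.14]. Speed limits (rad/s): [2.22, 2.22, 2.57, 3.14, 3.14, 3.14].

### API

Orientations are given as [roll, pitch, yaw] about the fixed x, y, z axes, in that order (R = Rz(yaw) Ry(pitch) Rx(roll)).
In Python, from plant import ctrl gives the robot as it stands. The module is installed in compiled form; this text tells all that it offers.
- The arm moves only by the tool apply_moves, never from a script. Its argument "steps" is a list of rows, each an object of numbers: "x", "y", "z": the shift along the world's x, y, z in units of 6 cm (1.0 is 6 cm); "yaw": the turn about the world's z in units of 0.08 rad (1.0 is 0.08 rad); "fingers": the opening, from 0 (shut) to 1 (fully open). A call has 1 to 5 rows; each row shifts and turns the commanded pose from where the row before left it; what a row does not reach is not made up. A row lasts 1/8 s, in which the tool goes at most 62.5 mm and 10.7 degrees, less where a joint would pass 70% of its speed; a pose out of reach is approached as far as the arm can. A call with a number of a shift or a turn outside -1 to 1 is refused whole. A call with a gripper value outside its range is refused whole. The fingers move at their own pace and stop on an object; "newtons" is the grip in N (left out, the last holds). Time passes only in rows, so rows that do not move let the fingers close. It gives the time, the measured TCP pose, the force, the opening and the grip force at its end, in the units of the state.
- ctrl.read_state(): the state, without advancing time (a new reading comes with each control period).
- ctrl.read_camera(name): name is "scene" or "top"; returns a dict with "pixels" (400x640x3 uint8, red, green, blue), "depth" (400x640 float32, m along the optical axis (not along the pixel's ray), 0 where there is no reading), "fovy" (degrees; the focal length in pixels is half the picture's height over the tangent of half this angle, whatever the lens; pixels are square), "cx", "cy" (the principal point, pixels), "world_to_cam" (4x4, takes a point from world to camera coordinates). Camera axes: x right, y up, looking along -z (the intrinsics and any distortion apply to the point x, -y, -z); pixel columns grow to the right and rows downward; lengths in m; the calibration is good to about 2 mm. A picture is of the moment at which its call begins.
- ctrl.sign_off(): hands the job in; it is judged then, once.
Trained networks look in a picture, given as the dict that the camera call returned (one of the last four; its "shot" number tells which), for a name from the list of things; names that differ only in an ending like _2 or _b are one class to them, and where a whole thing is asked for, a point or a joint stands for the part that bears it (a point fixed in the world has none). Each returns a list of dicts, best first, with "conf" (0 to 1); they miss things now and then, are a little off and sometimes report something else, mostly with a low value. They report only what shows in the picture. A call takes as long as a camera call. They do not tell look-alikes from the thing itself.
- ctrl.find_in(picture, target): "box" ([left, top, right, bottom] in pixels, round what is visible of it).
- ctrl.cut_out(picture, target): "mask" (400x640 bool, what is visible of it) and "box" ([left, top, right, bottom] in pixels, round what is visible of it).
The state is a dict: "time": time; "joints": joint angles; "joint_vel": joint speeds; "effort": joint torques, N m; "eef_pos": TCP position; "tcp_rot": TCP orientation; "force": force on the tool from outside, world axes, zero at the start; "torque": the same for the moment, N m; "grip_width": opening from 0.0 (shut) to 1.0 (fully open); "grip_force": force on a finger pad.
Only numpy, scipy, OpenCV 4.12 (cv2) and the standard library are available. Lean on these libraries where they do the work, as an engineer would, in place of code of your own. Each camera call takes 0.05 s, during which the arm holds its last target. There are 200 camera calls.

## Working session

There is one attempt and no reset: what is moved stays moved. The work goes in short steps, Python scripts to look and compute and a tool call to move; the robot and the scene stay as the last step left them, time stands still between calls to the robot, and variables do not carry over. Pictures are saved under pics/ and viewed, at most 14 in all, crops included, and the job is handed in when it is done.

Besides the shell and the picture viewer there is one more tool, called as name([rows], argument=value, ...), one row to a line, values as JSON. apply_moves: Moves the arm, as the interface text tells. Shifts and turns lie within -1 to 1; 1 stands for 6 cm of shift or 0.08 rad of turn. Its arguments: {"type":"object","properties":{"steps":{"type":"array","items":{"type":"object","properties":{"x":{"type":"number","minimum":-1,"maximum":1},"y":{"type":"number","minimum":-1,"maximum":1},"z":{"type":"number","minimum":-1,"maximum":1},"yaw":{"type":"number","minimum":-1,"maximum":1},"fingers":{"type":"number"}}}},"newtons":{"type":"number"}},"required":["steps"]}

```bash
mkdir -p pics
cat > h.py <<'E'
import numpy as np, cv2
from plant import ctrl
def shot(n): return ctrl.read_camera(n)
def save(p,f,box=None,scale=1):
    im=p["pixels"][:,:,::-1]
    if box: im=im[box[1]:box[3],box[0]:box[2]]
    cv2.imwrite("pics/"+f,cv2.resize(im,None,fx=scale,fy=scale,interpolation=cv2.INTER_CUBIC))
def cloud(p):
    d=p["depth"]; f=200/np.tan(np.radians(p["fovy"])/2)
    v,u=np.mgrid[:400,:640]
    P=np.stack([(u-p["cx"])/f*d,-(v-p["cy"])/f*d,-d,np.ones_like(d)],-1)
    return (P@np.linalg.inv(p["world_to_cam"]).T)[...,:3]
E
python3 - <<'E'
from h import *
s=ctrl.read_state();print(s)
for n in("scene","top"):
    p=shot(n);save(p,n+"0.png")
    print(n,{k:p[k] for k in p if k not in("pixels","depth")})
    for t in "cell_d cell_c cell_aa cell_9v bay_d bay_c bay_aa bay_9v eraser usb_stick".split():
        print(t,[(np.round(r["box"]).astype(int).tolist(),round(r["conf"],2)) for r in ctrl.find_in(p,t)][:4])
E
```

```text
{'time': 0.0, 'joints': array([ 1.16797460e+00,  8.74456583e-02,  1.75124776e-01,  1.65981220e+00,
       -3.45925805e-06,  1.57082253e+00]), 'joint_vel': array([ 1.87694499e-04, -8.67555418e-04,  1.27008043e-03,  3.59108507e-05,
       -9.52256088e-04, -1.75718942e-03]), 'effort': array([ 1.16978757e-03, -5.20389068e+01,  4.64803112e+01,  1.61346188e-02,
        1.41368123e-04, -2.94294082e-07]), 'eef_pos': array([0.21551597, 0.5057571 , 0.2305862 ]), 'tcp_rot': array([-3.14025590e+00,  3.49428573e-06,  2.73874473e+00]), 'force': array([ 0.05855107,  0.06813022, -0.05054749]), 'torque': array([-0.00364321, -0.03063395, -0.01662756]), 'grip_force': 0.0, 'grip_width': 0.999707264210636}
scene {'fovy': 54.559213801197295, 'cx': 321.59822929077467, 'cy': 200.96259021537242, 'world_to_cam': array([[ 0.59818069, -0.80109974, -0.02047143, -0.22850054],
       [ 0.55698798,  0.39726477,  0.72934566, -0.25152626],
       [-0.57614603, -0.44768283,  0.68383904, -1.02694461],
       [ 0.        ,  0.        ,  0.        ,  1.        ]]), 'shot': 1}
cell_d [([418, 279, 447, 301], 0.84), ([356, 
[... 882 characters left out ...]
       [-0.12879386, -0.02797775,  0.99127665, -1.39589875],
       [ 0.        ,  0.        ,  0.        ,  1.        ]]), 'shot': 2}
cell_d [([402, 194, 418, 210], 0.72), ([427, 202, 435, 222], 0.69), ([386, 245, 410, 264], 0.56), ([171, 176, 199, 211], 0.37)]
cell_c [([402, 194, 418, 210], 0.72), ([427, 202, 435, 222], 0.69), ([386, 245, 410, 264], 0.56), ([171, 176, 199, 211], 0.37)]
cell_aa [([411, 216, 414, 228], 0.48)]
cell_9v []
bay_d [([210, 164, 234, 198], 0.96), ([185, 170, 217, 206], 0.57)]
bay_c [([210, 164, 234, 198], 0.96), ([185, 170, 217, 206], 0.57)]
bay_aa [([222, 161, 253, 193], 0.81)]
bay_9v [([174, 177, 198, 212], 0.71)]
eraser [([424, 182, 440, 195], 0.6)]
usb_stick []
```

Run:
```python
from h import *
p=shot("top");save(p,"t1.png",(150,140,470,280),2.5)
p=shot("scene");save(p,"s1.png",(340,200,480,310),5)
```

```text
(no output)
```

View pics/t1.png

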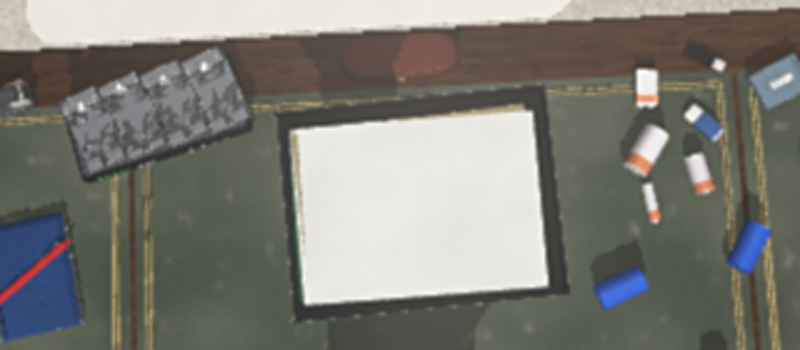

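View pics/s1.png

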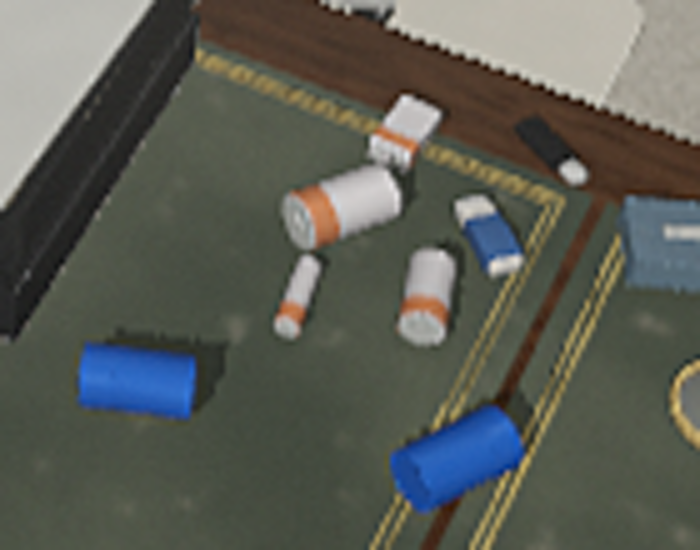

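View pics/scene0.png

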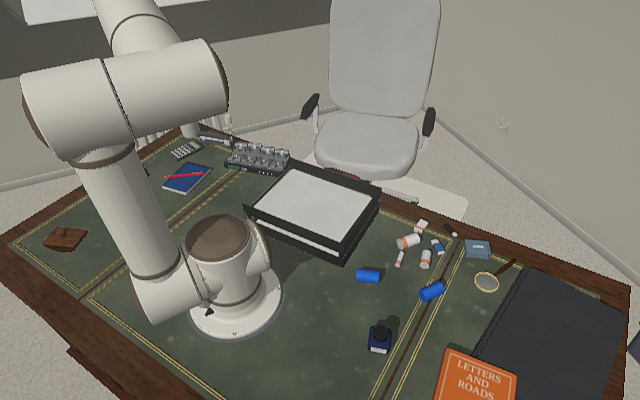

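```bash
cat >> h.py <<'E'
from scipy import ndimage as ndi
def blobs(p,lo=(0.3,-.6),hi=(.75,-.1)):
    P=cloud(p); im=p["pixels"].astype(int); r,g,b=im[...,0],im[...,1],im[...,2]
    white=(im.min(-1)>135); cop=(r-b>50)&(r>130)
    ok=(P[...,0]>lo[0])&(P[...,0]<hi[0])&(P[...,1]>lo[1])&(P[...,1]<hi[1])&(P[...,2]>-.01)&(P[...,2]<.05)
    L,n=ndi.label((white|cop)&ok,np.ones((3,3)))
    out=[]
    for i in range(1,n+1):
        m=L==i
        if m.sum()<8: continue
        out.append((m,P[m],P[m&cop]))
    return out
E
python3 - <<'E'
from h import *
np.set_printoptions(precision=4,suppress=True)
for n in("top","scene"):
    p=shot(n)
    for m,A,C in blobs(p):
        v,u=np.nonzero(m); c=A.mean(0); w,V=np.linalg.eigh(np.cov(A[:,:2].T))
        ax=V[:,1]
        q=(A[:,:2]-c[:2])
        if len(C) and (C.mean(0)[:2]-c[:2])@ax<0: ax=-ax
        t=q@ax; s=q@[-ax[1],ax[0]]
        print(n,len(A),len(C),"px",(u.mean().round(1),v.mean().round(1)),"c",c,"zmax",A[:,2].max(),"yaw",np.arctan2(ax[1],ax[0]).round(3),"ext",np.ptp(t).round(4),np.ptp(s).round(4),"mid",c[:2]+ax*(t.max()+t.min())/2+np.array([-ax[1],ax[0]])*(s.max()+s.min())/2)
    P=cloud(p); 
    k=(P[...,1]>.15)&(P[...,1]<.6)&(P[...,0]>.3)&(P[...,0]<.75)&(P[...,2]>.015)&(p["pixels"].max(-1)>0)
    print("charger pts",k.sum(), P[k].min(0),P[k].max(0))
p=shot("top");save(p,"tch.png",(165,150,260,220),8)
p=shot("scene");save(p,"sch.png",(220,130,300,180),8)
E
```

```text
top 18 0 px (np.float64(437.2), np.float64(165.7)) c [ 0.5366 -0.3809  0.0061] zmax 0.010673395539010588 yaw -2.417 ext 0.014 0.0127 mid [ 0.5362 -0.381 ]
top 134 27 px (np.float64(408.1), np.float64(174.8)) c [ 0.5026 -0.2852  0.0166] zmax 0.02537274816404267 yaw -3.114 ext 0.053 0.03 mid [ 0.5057 -0.2867]
top 42 0 px (np.float64(462.1), np.float64(172.0)) c [ 0.5146 -0.4562  0.0224] zmax 0.029205286855429113 yaw 2.043 ext 0.0326 0.0117 mid [ 0.5149 -0.4568]
top 34 0 px (np.float64(426.9), np.float64(185.1)) c [ 0.4712 -0.3467  0.0109] zmax 0.01976886693087354 yaw 2.347 ext 0.0243 0.0138 mid [ 0.4738 -0.349 ]
top 9 9 px (np.float64(452.9), np.float64(192.9)) c [ 0.4493 -0.4319  0.0015] zmax 0.005413380268996848 yaw 3.137 ext 0.0221 0.0033 mid [ 0.4504 -0.4317]
top 188 47 px (np.float64(408.6), np.float64(199.8)) c [ 0.4195 -0.2848  0.0304] zmax 0.04234392428039713 yaw 2.597 ext 0.0695 0.0339 mid [ 0.4227 -0.2887]
top 8 0 px (np.float64(437.0), np.float64(193.5)) c [ 0.4449 -0.3791  0.0092] zmax 0.013102207719450032 yaw 2.277 ext 0.0209 0.0033 mid [ 0.4458 -0.38  ]
top 76 73 px (np.f
[... 2873 characters left out ...]
scene 18 18 px (np.float64(500.3), np.float64(258.9)) c [ 0.527  -0.5218  0.0021] zmax 0.0048064585118160474 yaw 1.695 ext 0.0218 0.0108 mid [ 0.5265 -0.5216]
scene 18 18 px (np.float64(517.2), np.float64(265.7)) c [ 0.5308 -0.5672  0.0018] zmax 0.0039844054151267905 yaw 1.703 ext 0.0216 0.0082 mid [ 0.53   -0.5669]
scene 132 132 px (np.float64(485.9), np.float64(282.5)) c [ 0.4224 -0.517   0.0062] zmax 0.012277964651844608 yaw -3.013 ext 0.0643 0.0614 mid [ 0.426  -0.5162]
scene 31 31 px (np.float64(446.2), np.float64(289.0)) c [ 0.3448 -0.44    0.0019] zmax 0.005940751150743884 yaw -3.067 ext 0.0856 0.0029 mid [ 0.3469 -0.4396]
charger pts 1931 [0.3006 0.1502 0.015 ] [0.5399 0.5997 0.1097]
```

View pics/tch.png

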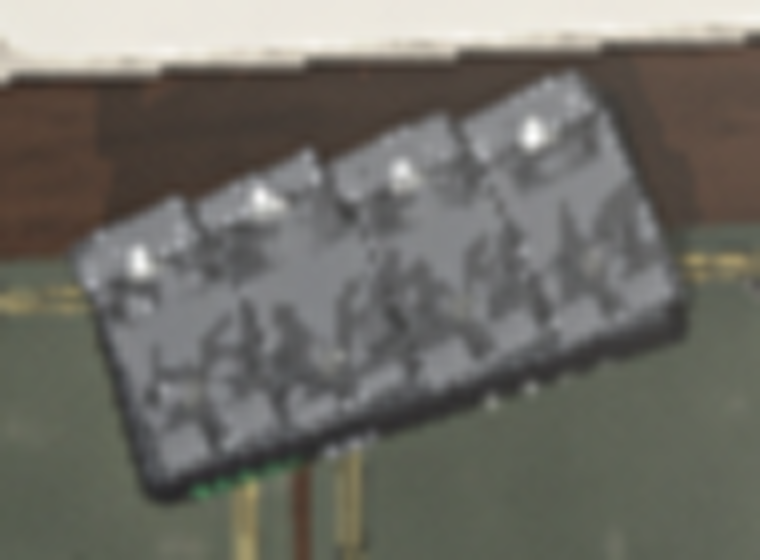

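View pics/sch.png

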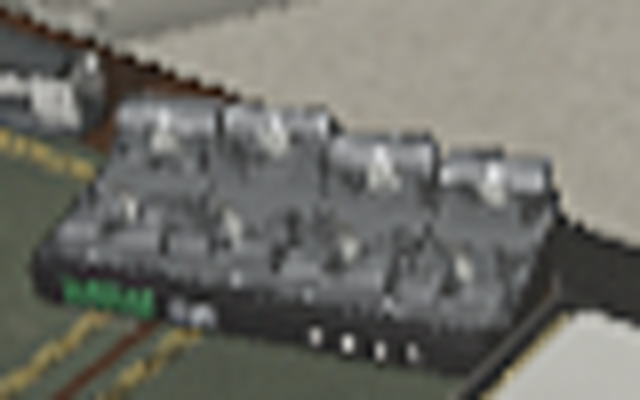

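Run:
```python
from h import *
np.set_printoptions(precision=4,suppress=True)
S=[]
for n in("top","scene"):
    ps=[shot(n) for _ in range(10)]
    d=np.array([q["depth"] for q in ps]); d[d==0]=np.nan
    p=ps[0]; print(n,"noise",np.nanmedian(np.nanstd(d[:,150:200,180:260],0)))
    p["depth"]=np.nan_to_num(np.nanmedian(d,0)).astype(np.float32)
    P=cloud(p); np.savez(n+"_avg.npz",P=P,px=p["pixels"]); S.append(P)
    for u,v in ((182.5,182.9),(197.75,175),(215.4,171.5),(231.6,166.6)) if n=="top" else ((241,147),(254.5,147),(267.6,151.5),(281.6,153.5)): print(n,P[int(round(v)),int(round(u))])
P=S[0]
k=(P[...,2]>.035)&(P[...,1]>.2)&(P[...,1]<.56)&(P[...,0]>.3)
L,nn=ndi.label(k); 
for i in range(1,nn+1):
    m=L==i
    if m.sum()>200:
        r=cv2.minAreaRect((P[m][:,:2]*1000).astype(np.float32)); print(m.sum(),r, P[m][:,2].max())
```

```text
top noise 0.002954077
top [0.4537 0.4375 0.0431]
top [0.4799 0.3861 0.0483]
top [0.4914 0.333  0.0454]
top [0.5095 0.2799 0.0428]
scene noise 0.00265493
scene [0.4572 0.4335 0.0379]
scene [0.4807 0.3877 0.0429]
scene [0.4939 0.3301 0.0362]
scene [0.5128 0.2778 0.0378]
```

Run:
```python
from h import *
np.set_printoptions(precision=0,suppress=True,linewidth=200)
yaw=.34; c,s=np.cos(yaw),np.sin(yaw); o=np.array([.4835,.359])
ims=[]
for n in("top","scene"):
    z=np.load(n+"_avg.npz");P=z["P"].reshape(-1,3);C=z["px"].reshape(-1,3)
    q=P[:,:2]-o; a=q[:,0]*c+q[:,1]*s; b=-q[:,0]*s+q[:,1]*c   # a to plus, b left
    k=(a>-.12)&(a<.05)&(abs(b)<.14)&(P[:,2]>-.01)&(P[:,2]<.1)
    from scipy.interpolate import griddata
    A,B=np.meshgrid(np.arange(.045,-.115,-.001),np.arange(.13,-.13,-.001),indexing="ij")
    Z=griddata((a[k],b[k]),P[k,2],(A,B),method="linear"); np.save(n+"_Z.npy",Z)
    Co=griddata((a[k],b[k]),C[k].astype(float),(A,B),method="linear")
    ims.append(np.hstack([cv2.applyColorMap(np.uint8(np.clip(np.nan_to_num(Z)/.055*255,0,255)),cv2.COLORMAP_JET),np.uint8(np.nan_to_num(Co))[...,::-1]]))
    print(n,"Z rows a=+5..-85 step 10, cols b 110..-110 step 5")
    for av in (10,0,-5,-10,-20,-35,-45,-55,-65,-75,-85,-95): print(av,np.round(1000*np.nanmean(Z[45-av-1:45-av+2,20:241:6],0)))
cv2.imwrite("pics/hm.png",cv2.resize(np.vstack(ims),None,fx=1.5,fy=1.5))
```

```text
top Z rows a=+5..-85 step 10, cols b 110..-110 step 5
10 [41. 49. 50. 51. 50. 51. 52. 50. 50. 41. 56. 56. 53. 53. 55. 52. 52. 51. 44. 48. 51. 51. 52. 50. 50. 51. 52. 44. 49. 50. 50. 51. 51. 50. 51. 52. 45.]
0 [27. 48. 45. 46. 46. 45. 34. 38. 34. 28. 32. 31. 30. 29. 30. 31. 35. 42. 37. 47. 43. 34. 40. 42. 38. 31. 31. 30. 37. 46. 45. 42. 45. 40. 33. 30. 30.]
-5 [26. 31. 33. 29. 30. 31. 31. 31. 32. 34. 42. 39. 35. 32. 32. 33. 36. 42. 46. 31. 35. 33. 32. 30. 30. 34. 39. 32. 30. 30. 32. 33. 30. 33. 41. 37. 29.]
-10 [25. 34. 33. 34. 35. 31. 34. 36. 39. 33. 49. 43. 35. 33. 32. 34. 37. 41. 46. 31. 39. 37. 33. 33. 31. 36. 43. 39. 30. 29. 43. 41. 37. 38. 43. 42. 30.]
-20 [24. 29. 30. 30. 32. 31. 30. 30. 30. 30. 30. 31. 30. 30. 30. 29. 30. 29. 30. 28. 32. 30. 31. 30. 29. 31. 30. 31. 29. 30. 31. 30. 30. 31. 30. 29. 30.]
-35 [26. 29. 30. 30. 29. 30. 30. 29. 30. 29. 28. 29. 30. 29. 29. 30. 31. 30. 28. 29. 30. 28. 31. 30. 30. 29. 30. 32. 28. 29. 30. 30. 30. 30. 30. 30. 29.]
-45 [24. 28. 30. 30. 31. 31. 29. 34. 33. 43. 30. 30. 30. 29. 29. 29. 30. 33. 39. 33. 30. 29. 29. 31. 30. 31. 36. 40. 30. 30. 3
[... 1997 characters left out ...]
43. 37. 37. 41. 38. 43. 37. 30. 41. 45. 37. 38. 30. 31. 34. 43. 37. 33. 46. 40. 38.]
-65 [26. 33. 39. 41. 41. 45. 54. 45. 41. 42. 41. 45. 43. 41. 38. 59. 54. 43. 42. 38. 41. 42. 41. 41. 47. 53. 41. 42. 42. 40. 40. 41. 39. 45. 40. 42. 41.]
-75 [23. 28. 36. 40. 41. 38. 36. 39. 39. 32. 36. 40. 45. 45. 44. 40. 37. 37. 43. 33. 35. 42. 43. 42. 40. 36. 40. 35. 33. 36. 43. 41. 42. 36. 32. 42. 39.]
-85 [ 9. 17. 23. 25. 12. 21. 18. 18. 15. 21. 23. 12. 21. 24.  8. 12. 19. 15.  4. 20. 16.  9. 11. 24. 18. 10. 20. 23. 18. 16. 24. 22. 24. 21. 16. 24. 24.]
-95 [ 1.  1.  1.  1.  2.  3.  2.  0.  0. -0. -0. -1.  1. -0.  0. -0.  0.  0. -0.  1. -0. -0. -0. -1.  0.  1. -0.  0.  0.  0.  0.  0. -0.  1. -1.  6. 13.]
```

View pics/hm.png

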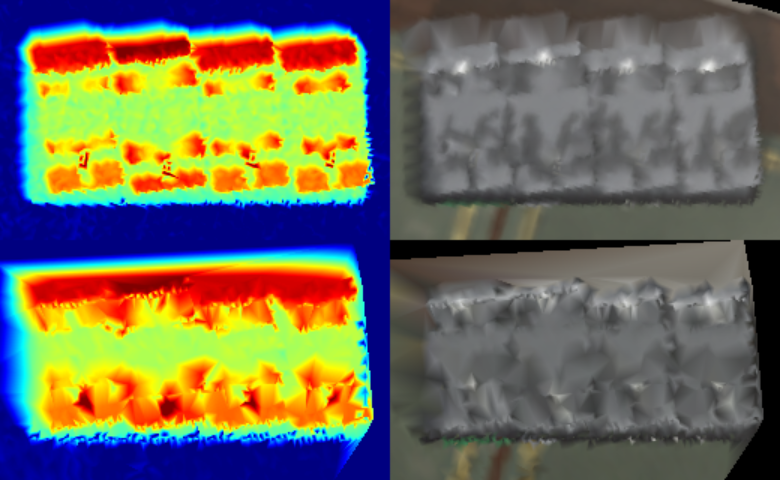

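Run:
```python
from h import *
np.set_printoptions(precision=1,suppress=True,linewidth=200)
yaw=.34; c,s=np.cos(yaw),np.sin(yaw); o=np.array([.4835,.359])
P=np.load("top_avg.npz")["P"].reshape(-1,3)
k=(P[:,2]>.09)&(P[:,2]<.125)&(P[:,0]>.2)&(P[:,0]<.62)&(P[:,1]<.35)&(P[:,1]>-.3)
T=P[k]; r=cv2.minAreaRect((T[:,:2]*1000).astype(np.float32)); print("tray",len(T),cv2.boxPoints(r),T[:,2].max())
q=T[:,:2]-o; print("tray in charger frame near bay: b max for a>-90:", [(lo,(1000*(-q[:,0]*s+q[:,1]*c)[(abs(1000*(q[:,0]*c+q[:,1]*s)-lo)<8)]).max(initial=-999)) for lo in(-90,-70,-50,-30,-10,10,30)])
for n in("top","scene"):
    Z=np.load(n+"_Z.npy")*1000
    b=np.arange(130,-130,-1.); a=np.arange(45,-115,-1.)
    for rows in((-12,-5),(-55,-44)):
        m=(a>=rows[0])&(a<=rows[1]); pr=np.nanmean(Z[m],0)
        out=[]
        for b0 in(82.5,27.5,-27.5,-82.5):
            best=[]
            for d in np.arange(-7,7.1,.5):
                w=np.arange(1,20.); L=np.interp(-(b0+d+w),-b,pr); R=np.interp(-(b0+d-w),-b,pr)
                best.append((np.mean((L-R)**2),d))
            out.append(min(best)[1])
        print(n,rows,"sym off",out)
    for b0 in(82.5,27.5,-27.5,-82.5):
        m=abs(b-b0)<15; pr=np.nanmean(Z[:,m],1)
        f=a[(a<20)&(a>-12)]; v=pr[(a<20)&(a>-12)]; i=np.argmax(v<41); j=a[pr>38].max()
        print(n,b0,"front face a",f[i],"rear",j,"top",v.max(), "profile -8..-66", pr[(a<=-6)&(a>=-66)][::2])
```

```text
tray 458 [[ 192.4  149.9]
 [ 235.8 -181.1]
 [ 488.6 -148. ]
 [ 445.3  183. ]] 0.11176407096492369
tray in charger frame near bay: b max for a>-90: [(-90, np.float64(-152.6359045050479)), (-70, np.float64(-999.0)), (-50, np.float64(-999.0)), (-30, np.float64(-999.0)), (-10, np.float64(-999.0)), (10, np.float64(-999.0)), (30, np.float64(-999.0))]
top (-12, -5) sym off [np.float64(4.0), np.float64(-1.0), np.float64(1.5), np.float64(-2.0)]
top (-55, -44) sym off [np.float64(-6.0), np.float64(-4.0), np.float64(-4.5), np.float64(-6.5)]
top 82.5 front face a 19.0 rear 19.0 top 50.6965313891905 profile -8..-66 [30.5 31.7 33.3 34.2 34.  32.9 31.3 29.8 29.5 29.3 29.5 30.1 30.3 29.8 29.8 29.8 29.5 29.7 30.1 30.5 31.4 33.4 36.2 38.7 38.3 36.1 33.6 33.4 33.2 35.  37. ]
top 27.5 front face a 5.0 rear 20.0 top 54.52577308811087 profile -8..-66 [34.  34.3 34.2 34.  33.  31.8 30.5 30.  29.5 29.3 29.3 29.8 30.  30.3 29.7 29.4 29.7 29.8 29.6 29.4 29.6 30.  32.  34.2 35.6 37.3 39.7 40.3 36.8 33.2 32.2]
top -27.5 front face a 19.0 rear 19.0 top 51.27557444491608 profile -8..-66 [31.2 32.9 34.1 34.2 34.  
[... 889 characters left out ...]
 30.8 30.5 30.1 30.2 30.3 30.5 30.5 30.3 30.1 30.2 30.3 30.2 30.4 31.3 32.2 33.2 34.2 35.6 37.1 38.3 39.3 40.4 39.7 40.3 44.  46.5 47.9]
scene -27.5 front face a 2.0 rear 27.0 top 51.20579723198742 profile -8..-66 [37.2 36.2 35.  33.6 33.3 31.9 30.8 30.4 30.5 30.8 30.8 30.8 30.7 30.6 30.7 31.  31.2 31.9 33.  34.3 35.9 37.5 38.2 36.9 37.4 40.1 39.8 40.2 42.  45.4 43.9]
scene -82.5 front face a -10.0 rear 25.0 top 50.8753976431161 profile -8..-66 [42.2 41.6 40.4 37.5 34.8 31.6 30.3 30.2 30.3 30.3 30.2 30.4 30.7 31.2 31.9 33.3 34.8 36.3 37.8 39.2 40.3 40.9 39.7 38.9 38.  38.5 39.6 41.6 41.3 40.7 40.5]<stdin>:12: RuntimeWarning: Mean of empty slice
<stdin>:22: RuntimeWarning: Mean of empty slice
```

apply_moves([
  {"yaw":-1,"y":-0.5,"x":0.5},
  {"yaw":-1,"y":-1,"x":0.5},
  {"yaw":-1,"y":-1,"x":0.3},
])

```text
validation failed for argument at $.st...
```

```bash
python3 -c "
from h import *
s=ctrl.read_state();print(s['joints'],s['eef_pos'],s['tcp_rot'],s['time'])"
```

```text
[ 1.16797932e+00  8.69300980e-02  1.75888822e-01  1.65981952e+00
 -4.75651466e-06  1.57081271e+00] [0.21560246 0.50596575 0.23126188] [-3.14152819e+00  4.75757062e-06  2.73875927e+00] 2.4
```

Run:
```python
from h import *
np.set_printoptions(precision=1,suppress=True,linewidth=200)
for n in("top","scene"):
    P=np.load(n+"_avg.npz")["P"]; z=P[...,2]
    for nm,lo,hi,box in(("charger",.02,.07,(.33,.56,.2,.52)),("tray",.095,.125,(.15,.55,-.25,.22))):
        m=(z>lo)&(z<hi)&(P[...,0]>box[0])&(P[...,0]<box[1])&(P[...,1]>box[2])&(P[...,1]<box[3])
        L,k=ndi.label(m,np.ones((3,3))); i=1+np.argmax(ndi.sum(m,L,range(1,k+1))); Q=(P[L==i][:,:2]*1000).astype(np.float32)
        r=cv2.minAreaRect(Q); print(n,nm,len(Q),"size",r[1],"ang",r[2],"centre",r[0])
        try:
            t=cv2.minEnclosingConvexPolygon(Q,4)
        except Exception: 
            h=cv2.convexHull(Q); e=8.
            while True:
                t=cv2.approxPolyDP(h,e,True)
                if len(t)<=4: break
                e+=1
        t=np.squeeze(t); print(t.tolist())
        d=np.roll(t,-1,0)-t; print("len",np.hypot(*d.T),"dir mod90",np.degrees(np.arctan2(d[:,1],d[:,0]))%90)
```

```text
top charger 2460 size (109.55779266357422, 231.76730346679688) ang 19.869482040405273 centre (450.08221435546875, 344.3045654296875)
[[530.9614868164062, 256.2771301269531], [461.7990417480469, 461.6914367675781], [365.9540710449219, 434.6197814941406], [436.3056640625, 225.47140502929688]]
len [216.7  99.6 220.7  99.5] dir mod90 [18.6 15.8 18.6 18. ]
top tray 424 size (255.03236389160156, 333.7777099609375) ang 7.4574761390686035 centre (340.54052734375, 0.939239501953125)
[[486.9786682128906, -145.65170288085938], [442.52423095703125, 182.6011962890625], [195.13401794433594, 147.85740661621094], [236.6125946044922, -178.73902893066406]]
len [331.2 249.8 329.2 252.5] dir mod90 [7.7 8.  7.2 7.5]
scene charger 1458 size (110.83030700683594, 230.51385498046875) ang 19.634641647338867 centre (453.05450439453125, 344.8685302734375)
[[534.60205078125, 259.2964782714844], [460.4888916015625, 466.107666015625], [365.7220153808594, 432.63140869140625], [437.1031494140625, 227.8461456298828]]
len [219.7 100.5 216.9 102.4] dir mod90 [19.7 19.5 19.2 17.9]
scene tray 935 size (255.70159912109375, 333.9093017578125) ang 7.535926818847656 centre (342.37542724609375, 1.9010009765625)
[[490.3372497558594, -146.79112243652344], [444.5877685546875, 183.83192443847656], [195.0833282470703, 149.84230041503906], [238.5303955078125, -179.49647521972656]]
len [333.8 251.8 332.2 253.9] dir mod90 [7.9 7.8 7.5 7.4]
```

apply_moves([
  {"x":0.5,"y":-0.5,"z":0,"yaw":-1,"fingers":0.5},
  {"x":0.5,"y":-1,"z":0,"yaw":-1,"fingers":0.5},
  {"x":0.3,"y":-1,"z":0,"yaw":-1,"fingers":0.5},
], newtons=40)

```text
time: 2.78
eef_pos: [0.2922, 0.3588, 0.2309]
tcp_rot: [-3.141, 0.0, 2.497]
force: [0.4, -0.5, 0.5]
grip_width: 0.501
grip_force: 0.0
```

Run:
```python
from h import *
np.set_printoptions(precision=1,suppress=True,linewidth=200)
b=np.arange(130,-130,-1.); a=np.arange(45,-115,-1.)
for n in("top","scene"):
    Z=np.load(n+"_Z.npy")*1000
    def edge(v,x,th,first):
        i=np.nonzero(v>th)[0]; return np.nan if len(i)==0 else x[i[0] if first else i[-1]]
    for th in(15,38,):
        R=[(av,edge(Z[i],b,th,1),edge(Z[i],b,th,0)) for i,av in enumerate(a)]
        R=np.array(R); m=(R[:,0]<0)&(R[:,0]>-80) if th==15 else (R[:,0]<18)&(R[:,0]>3)
        m&=np.isfinite(R).all(1); print(n,th,"left fit",np.polyfit(R[m,0],R[m,1],1),"right",np.polyfit(R[m,0],R[m,2],1), R[m][::8].tolist())
    Cc=np.array([(bv,edge(Z[:,j],a,15,1),edge(Z[:,j],a,15,0)) for j,bv in enumerate(b)]); m=abs(b)<100
    print(n,"rear fit",np.polyfit(Cc[m,0],Cc[m,1],1),"front",np.polyfit(Cc[m,0],Cc[m,2],1))
    # minus blocks: gaps
    for rng in((-80,-72),(5,14)):
        mm=(a<=rng[1])&(a>=rng[0]); pr=np.nanmean(Z[mm],0); print(n,rng,[(int(x),round(float(y))) for x,y in zip(b[::2],pr[::2])])
```

```text
top 15 left fit [  0.  114.6] right [   0.1 -111.9] [[-1.0, 115.0, -113.0], [-9.0, 115.0, -114.0], [-17.0, 114.0, -112.0], [-25.0, 113.0, -113.0], [-33.0, 115.0, -113.0], [-41.0, 114.0, -113.0], [-49.0, 115.0, -114.0], [-57.0, 115.0, -116.0], [-65.0, 114.0, -116.0], [-73.0, 113.0, -118.0]]
top 38 left fit [ -0.2 111.1] right [   0.1 -107.2] [[17.0, 105.0, -105.0], [9.0, 110.0, -106.0]]
top rear fit [ 0.  26.3] front [ -0.  -89.9]
top (-80, -72) [(130, 1), (128, 0), (126, -1), (124, 0), (122, 1), (120, 1), (118, 5), (116, 10), (114, 15), (112, 21), (110, 24), (108, 26), (106, 26), (104, 26), (102, 27), (100, 31), (98, 36), (96, 40), (94, 41), (92, 41), (90, 42), (88, 41), (86, 41), (84, 41), (82, 41), (80, 41), (78, 40), (76, 35), (74, 34), (72, 33), (70, 35), (68, 38), (66, 40), (64, 40), (62, 41), (60, 40), (58, 40), (56, 39), (54, 38), (52, 36), (50, 36), (48, 33), (46, 29), (44, 33), (42, 39), (40, 43), (38, 44), (36, 44), (34, 44), (32, 45), (30, 45), (28, 44), (26, 44), (24, 45), (22, 40), (20, 38), (18, 38), (16, 40), (14, 41), (12, 42), (10, 44), (8, 44), (6, 44), (4, 44), (2,
[... 1984 characters left out ...]
7), (-108, 33), (-110, 26), (-112, 21), (-114, 7), (-116, 1), (-118, 0), (-120, 0), (-122, 0), (-124, -1), (-126, -1), (-128, -1)]
scene 15 left fit [  0.1 123. ] right [   0.1 -112.1] [[-1.0, 125.0, -112.0], [-9.0, 122.0, -113.0], [-17.0, 120.0, -114.0], [-25.0, 120.0, -114.0], [-33.0, 119.0, -115.0], [-41.0, 119.0, -115.0], [-49.0, 119.0, -116.0], [-57.0, 119.0, -117.0], [-65.0, 118.0, -117.0], [-73.0, 114.0, -118.0]]
scene 38 left fit [  0.2 111.2] right [  -0.2 -103.1] [[17.0, 114.0, -104.0], [9.0, 113.0, -106.0]]
scene rear fit [-0.  33.5] front [ -0.  -86.5]<stdin>:16: RuntimeWarning: Mean of empty slice
Traceback (most recent call last):
ValueError: cannot convert float NaN to integer
```

```bash
cat >> h.py <<'E'
def ray(p,u,v,z):
    f=200/np.tan(np.radians(p["fovy"])/2); W=np.linalg.inv(p["world_to_cam"])
    d=W[:3,:3]@np.array([(u-p["cx"])/f,-(v-p["cy"])/f,-1]); o=W[:3,3]
    return o+d*(z-o[2])/d[2]
E
python3 - <<'E'
from h import *
np.set_printoptions(precision=4,suppress=True,linewidth=200)
p=shot("top")
pl=[(140,263),(262,200),(403,172),(533,133)]; mi=[(195,390),(330,360),(462,315),(595,265)]
A=np.array([ray(p,165+u/8-.5,150+v/8-.5,.05) for u,v in pl]);B=np.array([ray(p,165+u/8-.5,150+v/8-.5,.045) for u,v in mi])
print(A,B); d=A-B; print("ax yaw",np.arctan2(d[:,1],d[:,0])); e=A[0]-A[3]; print("row yaw",np.arctan2(-e[0],e[1])); e=B[0]-B[3]; print(np.arctan2(-e[0],e[1]))
c=[ray(p,165+u/8-.5,150+v/8-.5,.01) for u,v in((160,495),(685,325))]; e=c[0]-c[1]; print("front",np.arctan2(-e[0],e[1]),c)
p=shot("scene")
pl=[(170,130),(275,130),(382,168),(493,183)]; mi=[(128,205),(232,225),(347,247),(463,265)]
A=np.array([ray(p,220+u/8-.5,130+v/8-.5,.05) for u,v in pl]);B=np.array([ray(p,220+u/8-.5,130+v/8-.5,.045) for u,v in mi])
print(A,B); d=A-B; print("ax yaw",np.arctan2(d[:,1],d[:,0])); e=A[0]-A[3]; print("row yaw",np.arctan2(-e[0],e[1])); e=B[0]-B[3]; print(np.arctan2(-e[0],e[1]))
E
```

```text
[[0.4546 0.4352 0.05  ]
 [0.4812 0.3881 0.05  ]
 [0.4938 0.3323 0.05  ]
 [0.5108 0.2812 0.05  ]] [[0.405  0.4115 0.045 ]
 [0.4183 0.3584 0.045 ]
 [0.4377 0.3067 0.045 ]
 [0.459  0.2547 0.045 ]]
ax yaw [0.4462 0.4418 0.4276 0.4726]
row yaw 0.34963896327791955
0.33193794627741174
front 0.34203863738727297 [array([0.3662, 0.4343, 0.01  ]), array([0.441 , 0.2242, 0.01  ])]
[[0.4512 0.426  0.05  ]
 [0.4795 0.3858 0.05  ]
 [0.486  0.3244 0.05  ]
 [0.5065 0.2751 0.05  ]] [[0.4029 0.4051 0.045 ]
 [0.4194 0.3554 0.045 ]
 [0.4374 0.3017 0.045 ]
 [0.4575 0.2505 0.045 ]]
ax yaw [0.4088 0.4674 0.4379 0.4651]
row yaw 0.3514820911972309
0.33961475606318764
```

```bash
python3 -c "
from h import *
s=ctrl.read_state();print(s['joints'],s['eef_pos'],s['tcp_rot'],s['time'])"
```

```text
[ 8.83699914e-01 -1.24877297e-01 -3.09377649e-02  1.66416066e+00
 -8.77069514e-04  1.53264372e+00] [0.2926341  0.35627395 0.23213386] [3.14105132e+00 8.98371247e-04 2.49264835e+00] 2.875
```

apply_moves([
  {"x":0.04,"y":-0.4,"z":0,"yaw":-1,"fingers":0.45},
  {"x":0.04,"y":-0.4,"z":0,"yaw":-1,"fingers":0.45},
  {"x":0.04,"y":-0.4,"z":0,"yaw":-1,"fingers":0.45},
  {"x":0.04,"y":-0.4,"z":0,"yaw":-1,"fingers":0.45},
  {"x":0.04,"y":-0.4,"z":0,"yaw":-1,"fingers":0.45},
], newtons=40)

```text
time: 3.5
eef_pos: [0.3035, 0.24, 0.2314]
tcp_rot: [3.141, -0.0, 2.097]
force: [0.9, 1.1, 0.2]
grip_width: 0.454
grip_force: 0.0
```

apply_moves([
  {"x":0.04,"y":-0.4,"z":0,"yaw":-1,"fingers":0.45},
  {"x":0.04,"y":-0.4,"z":0,"yaw":-1,"fingers":0.45},
  {"x":0.04,"y":-0.4,"z":0,"yaw":-1,"fingers":0.45},
  {"x":0.04,"y":-0.4,"z":0,"yaw":-1,"fingers":0.45},
  {"x":0.04,"y":-0.4,"z":0,"yaw":-1,"fingers":0.45},
], newtons=40)

```text
time: 4.12
eef_pos: [0.3156, 0.1199, 0.2315]
tcp_rot: [3.141, -0.0, 1.697]
force: [0.6, 0.3, 0.8]
grip_width: 0.448
grip_force: 0.0
```

apply_moves([
  {"x":0.04,"y":-0.4,"z":0,"yaw":-1,"fingers":0.45},
  {"x":0.04,"y":-0.4,"z":0,"yaw":-1,"fingers":0.45},
  {"x":0.04,"y":-0.4,"z":0,"yaw":-1,"fingers":0.45},
  {"x":0.04,"y":-0.4,"z":0,"yaw":-1,"fingers":0.45},
  {"x":0.04,"y":-0.4,"z":0,"yaw":-1,"fingers":0.45},
], newtons=40)

```text
time: 4.75
eef_pos: [0.3278, -0.0002, 0.2315]
tcp_rot: [3.141, -0.0, 1.297]
force: [-0.5, 0.1, 0.3]
grip_width: 0.451
grip_force: 0.0
```

apply_moves([
  {"x":0.04,"y":-0.4,"z":0,"yaw":-1,"fingers":0.45},
  {"x":0.04,"y":-0.4,"z":0,"yaw":-1,"fingers":0.45},
  {"x":0.04,"y":-0.4,"z":0,"yaw":-1,"fingers":0.45},
  {"x":0.04,"y":-0.4,"z":0,"yaw":-1,"fingers":0.45},
  {"x":0.04,"y":-0.4,"z":0,"yaw":-1,"fingers":0.45},
], newtons=40)

```text
time: 5.38
eef_pos: [0.3399, -0.1204, 0.2314]
tcp_rot: [3.141, -0.0, 0.897]
force: [0.4, 0.6, -0.4]
grip_width: 0.453
grip_force: 0.0
```

apply_moves([
  {"x":0.04,"y":-0.4,"z":0,"yaw":-1,"fingers":0.45},
  {"x":0.04,"y":-0.4,"z":0,"yaw":-1,"fingers":0.45},
  {"x":0.04,"y":-0.4,"z":0,"yaw":-1,"fingers":0.45},
  {"x":0.04,"y":-0.4,"z":0,"yaw":-1,"fingers":0.45},
  {"x":0,"y":0,"z":0,"yaw":0,"fingers":0.45},
], newtons=40)

```text
time: 6.0
eef_pos: [0.3494, -0.2165, 0.231]
tcp_rot: [-3.141, 0.0, 0.577]
force: [-0.7, 0.5, -0.5]
grip_width: 0.448
grip_force: 0.0
```

apply_moves([
  {"x":0.03,"y":-0.3,"z":-0.4,"yaw":-0.9,"fingers":0.45},
  {"x":0.03,"y":-0.3,"z":-0.4,"yaw":-0.9,"fingers":0.45},
  {"x":0.03,"y":-0.3,"z":-0.6,"yaw":-0.9,"fingers":0.45},
  {"x":0.03,"y":-0.37,"z":-0.6,"yaw":-0.9,"fingers":0.45},
  {"x":0,"y":0,"z":-0.6,"yaw":-0.9,"fingers":0.45},
], newtons=40)

```text
time: 6.62
eef_pos: [0.3567, -0.2922, 0.0742]
tcp_rot: [3.141, -0.0, 0.218]
force: [-0.4, -0.2, -0.0]
grip_width: 0.449
grip_force: 0.0
```

apply_moves([
  {"x":0,"y":0,"z":-0.5,"yaw":0,"fingers":0.45},
  {"x":0,"y":0,"z":-0.5,"yaw":0,"fingers":0.45},
  {"x":0,"y":0,"z":-0.2,"yaw":0,"fingers":0.45},
  {"x":0,"y":0,"z":0,"yaw":0,"fingers":0.45},
], newtons=40)

```text
time: 7.12
eef_pos: [0.3563, -0.2914, 0.0032]
tcp_rot: [-3.141, 0.0, 0.22]
force: [0.0, 0.0, 0.1]
grip_width: 0.451
grip_force: 0.0
```

Run:
```python
from h import *
np.set_printoptions(precision=4,suppress=True)
s=ctrl.read_state();print(s['joints'],s['eef_pos'],s['tcp_rot'],s['time'])
p=shot("scene");save(p,"s2.png",(350,190,470,290),6)
```

```text
[-0.6855 -0.0919 -0.4455  1.218   0.0001  2.2361] [ 0.3563 -0.2914  0.0032] [-3.1409  0.0004  0.22  ] 7.125
```

View pics/s2.png

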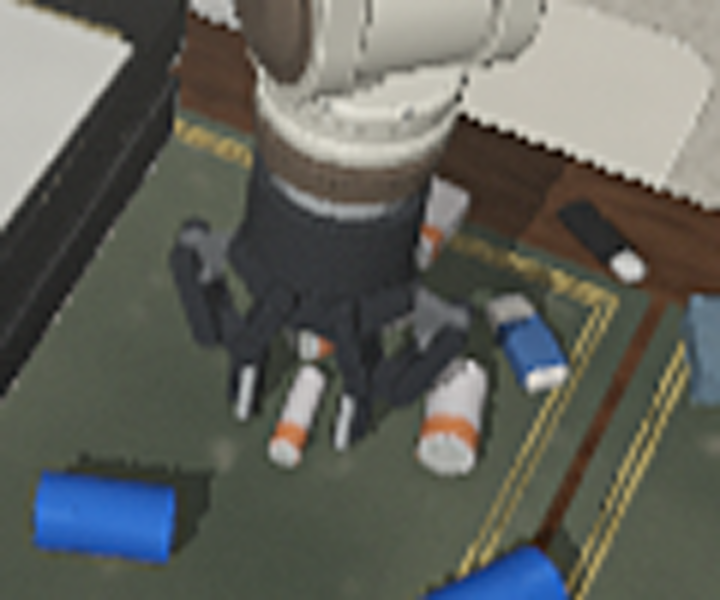

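apply_moves([
  {"x":0,"y":0,"z":0,"yaw":0,"fingers":0},
  {"x":0,"y":0,"z":0,"yaw":0,"fingers":0},
  {"x":0,"y":0,"z":0,"yaw":0,"fingers":0},
  {"x":0,"y":0,"z":0,"yaw":0,"fingers":0},
], newtons=40)

```text
time: 7.68
eef_pos: [0.357, -0.2924, 0.0046]
tcp_rot: [3.14, -0.001, 0.219]
force: [-0.2, 2.5, 5.6]
grip_width: 0.146
grip_force: 39.1
```

apply_moves([
  {"x":0,"y":0,"z":0,"yaw":0,"fingers":0},
  {"x":0,"y":0,"z":0.5,"yaw":0,"fingers":0},
  {"x":0,"y":0,"z":1,"yaw":0.5,"fingers":0},
  {"x":0,"y":0,"z":1,"yaw":1,"fingers":0},
], newtons=40)

```text
time: 8.18
eef_pos: [0.356, -0.2918, 0.1552]
tcp_rot: [-3.142, 0.0, 0.341]
force: [0.9, -1.0, 0.5]
grip_width: 0.147
grip_force: 39.3
```

apply_moves([
  {"x":0.05,"y":0.23,"z":0.2,"yaw":1,"fingers":0},
  {"x":0.05,"y":0.23,"z":0.2,"yaw":1,"fingers":0},
  {"x":0.05,"y":0.23,"z":0.1,"yaw":1,"fingers":0},
  {"x":0.05,"y":0.23,"z":0,"yaw":1,"fingers":0},
  {"x":0.05,"y":0.23,"z":0,"yaw":1,"fingers":0},
], newtons=40)

```text
time: 8.8
eef_pos: [0.3715, -0.2226, 0.1838]
tcp_rot: [3.141, -0.0, 0.741]
force: [0.2, -0.7, -0.3]
grip_width: 0.149
grip_force: 39.3
```

apply_moves([
  {"x":0.05,"y":0.23,"z":0,"yaw":1,"fingers":0},
  {"x":0.05,"y":0.23,"z":0,"yaw":1,"fingers":0},
  {"x":0.05,"y":0.23,"z":0,"yaw":1,"fingers":0},
  {"x":0.05,"y":0.23,"z":0,"yaw":1,"fingers":0},
  {"x":0.05,"y":0.23,"z":0,"yaw":1,"fingers":0},
], newtons=40)

```text
time: 9.43
eef_pos: [0.3864, -0.1536, 0.1837]
tcp_rot: [3.141, -0.0, 1.141]
force: [0.5, 0.4, 0.2]
grip_width: 0.144
grip_force: 39.2
```

apply_moves([
  {"x":0.05,"y":0.23,"z":0,"yaw":1,"fingers":0},
  {"x":0.05,"y":0.23,"z":0,"yaw":1,"fingers":0},
  {"x":0.05,"y":0.23,"z":0,"yaw":1,"fingers":0},
  {"x":0.05,"y":0.23,"z":0,"yaw":1,"fingers":0},
  {"x":0.05,"y":0.23,"z":0,"yaw":1,"fingers":0},
], newtons=40)

```text
time: 10.05
eef_pos: [0.4014, -0.0846, 0.1837]
tcp_rot: [3.141, 0.0, 1.541]
force: [-0.5, 0.2, -0.3]
grip_width: 0.149
grip_force: 39.2
```

apply_moves([
  {"x":0.05,"y":0.23,"z":0,"yaw":1,"fingers":0},
  {"x":0.05,"y":0.23,"z":0,"yaw":1,"fingers":0},
  {"x":0.05,"y":0.23,"z":0,"yaw":1,"fingers":0},
  {"x":0.05,"y":0.23,"z":0,"yaw":1,"fingers":0},
  {"x":0.05,"y":0.23,"z":0,"yaw":1,"fingers":0},
], newtons=40)

```text
time: 10.68
eef_pos: [0.4164, -0.0156, 0.1837]
tcp_rot: [3.141, 0.0, 1.941]
force: [-0.2, -0.2, -0.5]
grip_width: 0.146
grip_force: 39.2
```

apply_moves([
  {"x":0.05,"y":0.23,"z":0,"yaw":1,"fingers":0},
  {"x":0.05,"y":0.23,"z":0,"yaw":1,"fingers":0},
  {"x":0.05,"y":0.23,"z":0,"yaw":1,"fingers":0},
  {"x":0.05,"y":0.23,"z":0,"yaw":1,"fingers":0},
  {"x":0.05,"y":0.23,"z":0,"yaw":1,"fingers":0},
], newtons=40)

```text
time: 11.3
eef_pos: [0.4314, 0.0534, 0.1837]
tcp_rot: [3.141, 0.0, 2.341]
force: [0.3, -0.6, -0.7]
grip_width: 0.147
grip_force: 39.2
```

apply_moves([
  {"x":0.05,"y":0.23,"z":0,"yaw":1,"fingers":0},
  {"x":0.05,"y":0.23,"z":0,"yaw":1,"fingers":0},
  {"x":0.05,"y":0.23,"z":0,"yaw":1,"fingers":0},
  {"x":0.05,"y":0.23,"z":0,"yaw":1,"fingers":0},
  {"x":0.05,"y":0.23,"z":0,"yaw":1,"fingers":0},
], newtons=40)

```text
time: 11.92
eef_pos: [0.4465, 0.1225, 0.1836]
tcp_rot: [3.141, 0.0, 2.741]
force: [0.6, 0.1, 0.2]
grip_width: 0.149
grip_force: 39.2
```

apply_moves([
  {"x":0.05,"y":0.23,"z":0,"yaw":1,"fingers":0},
  {"x":0.05,"y":0.23,"z":0,"yaw":1,"fingers":0},
  {"x":0.05,"y":0.23,"z":0,"yaw":1,"fingers":0},
  {"x":0.05,"y":0.23,"z":0,"yaw":1,"fingers":0},
  {"x":0.05,"y":0.23,"z":0,"yaw":1,"fingers":0},
], newtons=40)

```text
time: 12.55
eef_pos: [0.4615, 0.1914, 0.1836]
tcp_rot: [3.141, 0.0, 3.141]
force: [0.1, -0.2, -0.7]
grip_width: 0.147
grip_force: 39.2
```

apply_moves([
  {"x":0.05,"y":0.23,"z":0,"yaw":1,"fingers":0},
  {"x":0.05,"y":0.23,"z":0,"yaw":1,"fingers":0},
  {"x":0.05,"y":0.23,"z":0,"yaw":1,"fingers":0},
  {"x":0.05,"y":0.23,"z":0,"yaw":1,"fingers":0},
  {"x":0,"y":0,"z":0,"yaw":0,"fingers":0},
], newtons=40)

```text
time: 13.18
eef_pos: [0.4733, 0.2467, 0.1833]
tcp_rot: [-3.142, -0.0, -2.824]
force: [-0.5, 0.5, 0.0]
grip_width: 0.148
grip_force: 39.2
```

Run:
```python
from h import *
np.set_printoptions(precision=4,suppress=True)
s=ctrl.read_state();print(s['joints'],s['eef_pos'],s['tcp_rot'],s['time'],s['grip_width'])
p=shot("scene");save(p,"s3.png",(210,70,330,170),6)
```

```text
[0.4805 0.0352 0.0287 1.5644 0.     0.1629] [0.4733 0.2467 0.1833] [-3.1416 -0.0001 -2.824 ] 13.175 0.1476628209191845
```

View pics/s3.png

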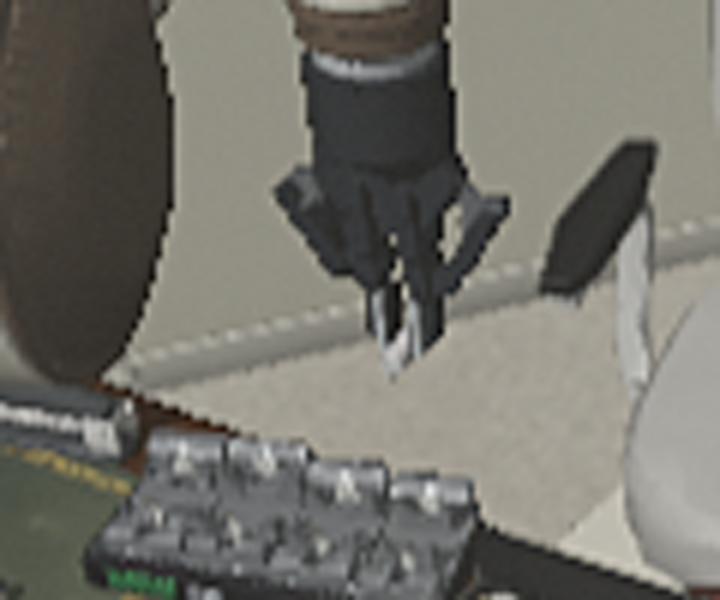

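apply_moves([
  {"x":0.17,"y":0.34,"z":0,"yaw":0.83,"fingers":0},
  {"x":0,"y":0,"z":-0.7,"yaw":0.83,"fingers":0},
  {"x":0,"y":0,"z":-0.7,"yaw":0,"fingers":0},
  {"x":0,"y":0,"z":-0.6,"yaw":0,"fingers":0},
  {"x":0,"y":0,"z":0,"yaw":0,"fingers":0},
], newtons=40)

```text
time: 13.85
eef_pos: [0.4819, 0.2652, 0.061]
tcp_rot: [-3.141, -0.005, -2.693]
force: [-0.6, -0.1, -0.0]
grip_width: 0.148
grip_force: 39.2
```

Run:
```python
from h import *
np.set_printoptions(precision=4,suppress=True)
s=ctrl.read_state();print(s['joints'],s['eef_pos'],s['tcp_rot'],s['time'],s['grip_width'])
p=shot("scene");a=p["pixels"][110:175,225:305]
q=shot("top");b=q["pixels"][150:215,185:265]
cv2.imwrite("pics/s4.png",cv2.resize(np.hstack([a,b])[...,::-1],None,fx=5,fy=5,interpolation=cv2.INTER_CUBIC))
```

```text
[ 0.5031  0.0943 -0.1451  1.3362 -0.0001  0.055 ] [0.4819 0.2652 0.061 ] [-3.1412 -0.0048 -2.6935] 13.85 0.1475213771147382
```

View pics/s4.png

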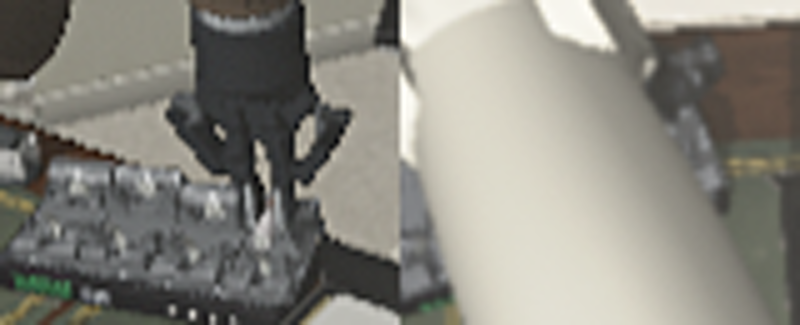

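apply_moves([
  {"x":0,"y":0,"z":-0.1,"yaw":0,"fingers":0},
  {"x":0,"y":0,"z":-0.1,"yaw":0,"fingers":0},
  {"x":0,"y":0,"z":0,"yaw":0,"fingers":0},
], newtons=40)

```text
time: 14.32
eef_pos: [0.4834, 0.2666, 0.0511]
tcp_rot: [-3.142, -0.0, -2.692]
force: [0.5, -0.4, -0.0]
grip_width: 0.144
grip_force: 39.2
```

apply_moves([
  {"x":0,"y":0,"z":-0.08,"yaw":0,"fingers":0},
  {"x":0,"y":0,"z":0,"yaw":0,"fingers":0},
], newtons=40)

```text
time: 14.58
eef_pos: [0.4833, 0.2665, 0.0461]
tcp_rot: [-3.142, -0.001, -2.692]
force: [0.8, 0.5, -1.1]
grip_width: 0.149
grip_force: 39.2
```

apply_moves([
  {"x":0,"y":0,"z":-0.04,"yaw":0,"fingers":0},
  {"x":0,"y":0,"z":-0.03,"yaw":0,"fingers":0},
  {"x":0,"y":0,"z":0,"yaw":0,"fingers":0},
], newtons=40)

```text
time: 14.95
eef_pos: [0.4835, 0.2667, 0.0424]
tcp_rot: [3.141, 0.0, -2.692]
force: [-0.9, -0.4, -0.2]
grip_width: 0.147
grip_force: 39.4
```

apply_moves([
  {"x":0,"y":0,"z":-0.03,"yaw":0,"fingers":0},
  {"x":0,"y":0,"z":0,"yaw":0,"fingers":0},
], newtons=40)

```text
time: 15.2
eef_pos: [0.4836, 0.2671, 0.0419]
tcp_rot: [3.141, 0.001, -2.691]
force: [-5.4, 0.2, 11.2]
grip_width: 0.145
grip_force: 40.4
```

apply_moves([
  {"x":0,"y":0,"z":-0.03,"yaw":0,"fingers":0},
  {"x":0,"y":0,"z":0,"yaw":0,"fingers":0},
], newtons=40)

```text
time: 15.45
eef_pos: [0.4836, 0.2673, 0.0416]
tcp_rot: [3.14, 0.002, -2.691]
force: [-9.2, -1.4, 23.9]
grip_width: 0.148
grip_force: 41.5
```

apply_moves([
  {"x":0,"y":0,"z":0.03,"yaw":0,"fingers":0.3},
  {"x":0,"y":0,"z":0,"yaw":0,"fingers":0.3},
  {"x":0,"y":0,"z":0.4,"yaw":0,"fingers":0.3},
  {"x":0,"y":0,"z":1,"yaw":0,"fingers":0.4},
  {"x":0,"y":-0.4,"z":1,"yaw":-1,"fingers":0.6},
], newtons=40)

```text
time: 16.08
eef_pos: [0.4831, 0.2437, 0.1832]
tcp_rot: [-3.141, -0.001, -2.772]
force: [0.8, -0.3, -0.3]
grip_width: 0.592
grip_force: 0.0
```

Run:
```python
from h import *
np.set_printoptions(precision=4,suppress=True)
p=shot("scene");a=p["pixels"][120:185,220:300]
cv2.imwrite("pics/s5.png",cv2.resize(a[...,::-1],None,fx=8,fy=8,interpolation=cv2.INTER_CUBIC))
s=ctrl.read_state();print(s['eef_pos'],s['tcp_rot'],s['time'])
for m,A,C in blobs(p,(.3,.2),(.6,.55)):
    print(len(A),len(C),A.mean(0),np.percentile(A[:,2],95),C.mean(0) if len(C) else 0)
for m,A,C in blobs(p): 
    if len(C)>10 and A[:,2].max()>.012: print("desk",A.mean(0))
```

```text
[0.4849 0.242  0.192 ] [-3.1414  0.0082 -2.7779] 16.125
27 0 [0.4635 0.5272 0.0205] 0.02980636033100519 0
33 0 [0.4601 0.4377 0.0433] 0.049219967424850616 0
16 0 [0.4811 0.3905 0.0437] 0.04916021941895732 0
35 0 [0.4958 0.3365 0.0431] 0.04967832018435179 0
26 0 [0.5165 0.283  0.0454] 0.04850750253580399 0
desk [ 0.4441 -0.2858  0.0229]
desk [ 0.3883 -0.3547  0.0208]
```

View pics/s5.png

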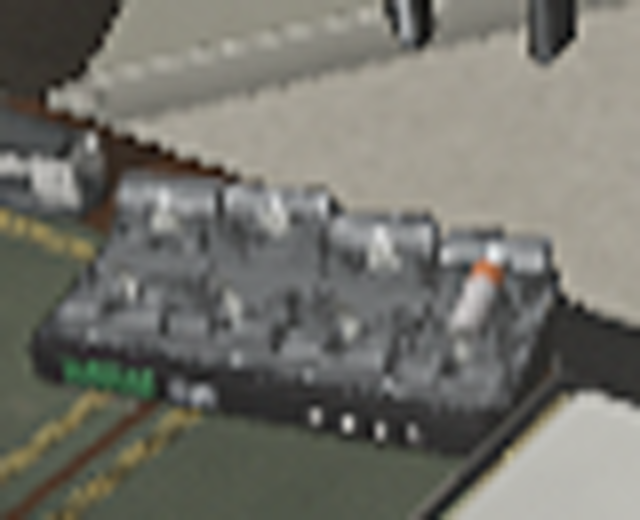

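apply_moves([
  {"x":-0.04,"y":-0.25,"z":0.1,"yaw":-1,"fingers":0.55},
  {"x":-0.04,"y":-0.25,"z":0,"yaw":-1,"fingers":0.55},
  {"x":-0.04,"y":-0.25,"z":0,"yaw":-1,"fingers":0.55},
  {"x":-0.04,"y":-0.25,"z":0,"yaw":-1,"fingers":0.55},
  {"x":-0.04,"y":-0.25,"z":0,"yaw":-1,"fingers":0.55},
], newtons=50)

```text
time: 16.75
eef_pos: [0.4714, 0.1678, 0.1879]
tcp_rot: [-3.141, -0.001, 3.109]
force: [-0.6, -1.6, -0.0]
grip_width: 0.551
grip_force: 0.0
```

apply_moves([
  {"x":-0.04,"y":-0.25,"z":0,"yaw":-1,"fingers":0.55},
  {"x":-0.04,"y":-0.25,"z":0,"yaw":-1,"fingers":0.55},
  {"x":-0.04,"y":-0.25,"z":0,"yaw":-1,"fingers":0.55},
  {"x":-0.04,"y":-0.25,"z":0,"yaw":-1,"fingers":0.55},
  {"x":-0.04,"y":-0.25,"z":0,"yaw":-1,"fingers":0.55},
], newtons=50)

```text
time: 17.38
eef_pos: [0.4593, 0.0928, 0.188]
tcp_rot: [-3.141, -0.001, 2.709]
force: [-0.9, 0.6, 0.4]
grip_width: 0.548
grip_force: 0.0
```

apply_moves([
  {"x":-0.04,"y":-0.25,"z":0,"yaw":-1,"fingers":0.55},
  {"x":-0.04,"y":-0.25,"z":0,"yaw":-1,"fingers":0.55},
  {"x":-0.04,"y":-0.25,"z":0,"yaw":-1,"fingers":0.55},
  {"x":-0.04,"y":-0.25,"z":0,"yaw":-1,"fingers":0.55},
  {"x":-0.04,"y":-0.25,"z":0,"yaw":-1,"fingers":0.55},
], newtons=50)

```text
time: 18.0
eef_pos: [0.4473, 0.0178, 0.188]
tcp_rot: [-3.141, -0.0, 2.309]
force: [-0.3, -0.0, -0.3]
grip_width: 0.548
grip_force: 0.0
```

apply_moves([
  {"x":-0.04,"y":-0.25,"z":0,"yaw":-1,"fingers":0.55},
  {"x":-0.04,"y":-0.25,"z":0,"yaw":-1,"fingers":0.55},
  {"x":-0.04,"y":-0.25,"z":0,"yaw":-1,"fingers":0.55},
  {"x":-0.04,"y":-0.25,"z":0,"yaw":-1,"fingers":0.55},
  {"x":-0.04,"y":-0.25,"z":0,"yaw":-1,"fingers":0.55},
], newtons=50)

```text
time: 18.62
eef_pos: [0.4353, -0.0572, 0.188]
tcp_rot: [-3.141, -0.0, 1.909]
force: [0.2, -0.5, 0.3]
grip_width: 0.55
grip_force: 0.0
```

apply_moves([
  {"x":-0.04,"y":-0.25,"z":0,"yaw":-1,"fingers":0.55},
  {"x":-0.04,"y":-0.25,"z":0,"yaw":-1,"fingers":0.55},
  {"x":-0.04,"y":-0.25,"z":0,"yaw":-1,"fingers":0.55},
  {"x":-0.04,"y":-0.25,"z":0,"yaw":-1,"fingers":0.55},
  {"x":-0.04,"y":-0.25,"z":0,"yaw":-1,"fingers":0.55},
], newtons=50)

```text
time: 19.25
eef_pos: [0.4233, -0.1322, 0.188]
tcp_rot: [-3.141, -0.0, 1.509]
force: [0.2, 0.5, 0.1]
grip_width: 0.551
grip_force: 0.0
```

apply_moves([
  {"x":-0.04,"y":-0.25,"z":0,"yaw":-1,"fingers":0.55},
  {"x":-0.04,"y":-0.25,"z":0,"yaw":-1,"fingers":0.55},
  {"x":-0.04,"y":-0.25,"z":0,"yaw":-1,"fingers":0.55},
  {"x":-0.04,"y":-0.25,"z":0,"yaw":-1,"fingers":0.55},
  {"x":-0.04,"y":-0.25,"z":0,"yaw":-1,"fingers":0.55},
], newtons=50)

```text
time: 19.88
eef_pos: [0.4113, -0.2071, 0.188]
tcp_rot: [-3.141, 0.0, 1.109]
force: [0.6, -0.0, 0.3]
grip_width: 0.55
grip_force: 0.0
```

apply_moves([
  {"x":-0.04,"y":-0.25,"z":0,"yaw":-1,"fingers":0.55},
  {"x":-0.04,"y":-0.25,"z":0,"yaw":-1,"fingers":0.55},
  {"x":-0.04,"y":-0.25,"z":0,"yaw":-1,"fingers":0.55},
  {"x":-0.04,"y":-0.25,"z":0,"yaw":-1,"fingers":0.55},
  {"x":0,"y":0,"z":0,"yaw":-1,"fingers":0.55},
], newtons=50)

```text
time: 20.5
eef_pos: [0.4016, -0.2675, 0.1878]
tcp_rot: [-3.141, 0.0, 0.708]
force: [0.5, 0.8, 0.4]
grip_width: 0.55
grip_force: 0.0
```

apply_moves([
  {"x":0,"y":-0.2,"z":0,"yaw":-1,"fingers":0.55},
  {"x":0,"y":0,"z":0,"yaw":0,"fingers":0.55},
], newtons=50)

```text
time: 20.75
eef_pos: [0.4018, -0.279, 0.1879]
tcp_rot: [-3.141, 0.0, 0.631]
force: [0.1, -0.6, -0.1]
grip_width: 0.548
grip_force: 0.0
```

Run:
```python
from h import *
np.set_printoptions(precision=4,suppress=True)
s=ctrl.read_state();print(s['eef_pos'],s['tcp_rot'],s['time'],s['joints'])
# AA in bay
for n in("top","scene"):
    p=shot(n);P=cloud(p);im=p["pixels"].astype(int)
    k=(abs(P[...,0]-.485)<.04)&(abs(P[...,1]-.267)<.03)&(P[...,2]>.035)
    cop=(im[...,0]-im[...,2]>45)&k; wh=(im.min(-1)>125)&k
    for nm,m in(("cop",cop),("wh",wh)): print(n,nm,m.sum(),P[m].mean(0),np.percentile(P[m][:,2],90))
    m=cop|wh;w,V=np.linalg.eigh(np.cov(P[m][:,:2].T));a=V[:,1]*np.sign(V[0,1]);t=(P[m][:,:2])@a;print("yaw",np.arctan2(a[1],a[0]),np.ptp(t),"c",P[m].mean(0))
```

```text
[ 0.4018 -0.279   0.1879] [-3.1408  0.0004  0.6313] 20.75 [-0.6069 -0.0695 -0.0656  1.5756 -0.0001  1.9034]
top cop 18 [0.4984 0.2744 0.05  ] 0.05466566809364883
top wh 111 [0.4937 0.2702 0.0489] 0.054564841487689364
yaw 0.44564738825201117 0.09239365277595368 c [0.4944 0.2707 0.049 ]
scene cop 9 [0.4993 0.2718 0.0514] 0.053568854715621936
scene wh 67 [0.4937 0.268  0.0483] 0.0532000289465679
yaw 0.40470347598017314 0.09173296566998101 c [0.4943 0.2683 0.0485]
```

apply_moves([
  {"x":-0.03,"y":-0.3,"z":-0.2,"yaw":-0.83,"fingers":0.55},
  {"x":-0.03,"y":-0.3,"z":-0.3,"yaw":-0.83,"fingers":0.55},
  {"x":-0.03,"y":-0.3,"z":-0.4,"yaw":-0.83,"fingers":0.55},
  {"x":-0.04,"y":-0.34,"z":-0.4,"yaw":-0.83,"fingers":0.55},
  {"x":0,"y":0,"z":-0.5,"yaw":-0.83,"fingers":0.55},
], newtons=50)

```text
time: 21.48
eef_pos: [0.3933, -0.3549, 0.0783]
tcp_rot: [-3.141, 0.001, 0.293]
force: [-0.7, -0.2, -0.2]
grip_width: 0.549
grip_force: 0.0
```

apply_moves([
  {"x":0,"y":0,"z":-0.5,"yaw":0,"fingers":0.55},
  {"x":0,"y":0,"z":-0.5,"yaw":0,"fingers":0.55},
  {"x":0,"y":0,"z":-0.27,"yaw":0,"fingers":0.55},
  {"x":0,"y":0,"z":0,"yaw":0,"fingers":0.55},
], newtons=50)

```text
time: 21.98
eef_pos: [0.3931, -0.3528, 0.0028]
tcp_rot: [-3.139, 0.001, 0.298]
force: [0.5, -0.2, -0.0]
grip_width: 0.551
grip_force: 0.0
```

apply_moves([
  {"x":0,"y":0,"z":0,"yaw":0,"fingers":0},
  {"x":0,"y":0,"z":0,"yaw":0,"fingers":0},
  {"x":0,"y":0,"z":0,"yaw":0,"fingers":0},
  {"x":0,"y":0,"z":0,"yaw":0,"fingers":0},
], newtons=50)

```text
time: 22.48
eef_pos: [0.3948, -0.3537, 0.0055]
tcp_rot: [3.139, -0.001, 0.3]
force: [-0.2, -0.8, 5.8]
grip_width: 0.281
grip_force: 49.5
```

apply_moves([
  {"x":0,"y":0,"z":0,"yaw":0,"fingers":0},
  {"x":0,"y":0,"z":0.5,"yaw":0,"fingers":0},
  {"x":0,"y":0,"z":1,"yaw":0.5,"fingers":0},
  {"x":0,"y":0,"z":1,"yaw":1,"fingers":0},
  {"x":0,"y":0,"z":0.5,"yaw":1,"fingers":0},
], newtons=50)

```text
time: 23.1
eef_pos: [0.3947, -0.3534, 0.1881]
tcp_rot: [3.138, -0.001, 0.502]
force: [0.2, -0.6, -1.1]
grip_width: 0.282
grip_force: 49.3
```

Run:
```python
from h import *
np.set_printoptions(precision=4,suppress=True)
s=ctrl.read_state();print(s['eef_pos'],s['tcp_rot'],s['time'],s['joints'])
p=shot("scene");save(p,"s6.png",(370,120,470,270),4)
```

```text
[ 0.3947 -0.3534  0.1881] [ 3.1377 -0.0015  0.5023] 23.1 [-0.7303  0.0221  0.0246  1.5691  0.0001  1.909 ]
```

View pics/s6.png

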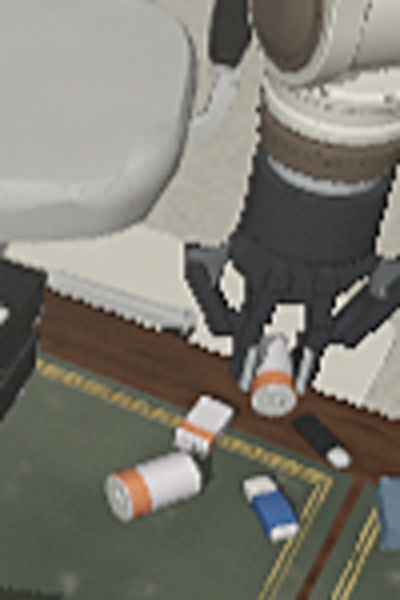

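apply_moves([
  {"x":0.03,"y":0.29,"z":0,"yaw":1,"fingers":0},
  {"x":0.03,"y":0.29,"z":0,"yaw":1,"fingers":0},
  {"x":0.03,"y":0.29,"z":0,"yaw":1,"fingers":0},
  {"x":0.03,"y":0.29,"z":0,"yaw":1,"fingers":0},
  {"x":0.03,"y":0.29,"z":0,"yaw":1,"fingers":0},
], newtons=50)

```text
time: 23.78
eef_pos: [0.403, -0.2653, 0.1841]
tcp_rot: [-3.141, -0.0, 0.902]
force: [0.3, 0.5, -0.4]
grip_width: 0.284
grip_force: 49.3
```

apply_moves([
  {"x":0.03,"y":0.29,"z":0,"yaw":1,"fingers":0},
  {"x":0.03,"y":0.29,"z":0,"yaw":1,"fingers":0},
  {"x":0.03,"y":0.29,"z":0,"yaw":1,"fingers":0},
  {"x":0.03,"y":0.29,"z":0,"yaw":1,"fingers":0},
  {"x":0.03,"y":0.29,"z":0,"yaw":1,"fingers":0},
], newtons=50)

```text
time: 24.4
eef_pos: [0.412, -0.1783, 0.1841]
tcp_rot: [-3.141, -0.0, 1.302]
force: [0.4, 0.7, -1.7]
grip_width: 0.281
grip_force: 49.3
```

apply_moves([
  {"x":0.03,"y":0.29,"z":0,"yaw":1,"fingers":0},
  {"x":0.03,"y":0.29,"z":0,"yaw":1,"fingers":0},
  {"x":0.03,"y":0.29,"z":0,"yaw":1,"fingers":0},
  {"x":0.03,"y":0.29,"z":0,"yaw":1,"fingers":0},
  {"x":0.03,"y":0.29,"z":0,"yaw":1,"fingers":0},
], newtons=50)

```text
time: 25.02
eef_pos: [0.421, -0.0913, 0.1841]
tcp_rot: [-3.141, -0.0, 1.702]
force: [-0.5, 0.3, -1.8]
grip_width: 0.284
grip_force: 49.2
```

apply_moves([
  {"x":0.03,"y":0.29,"z":0,"yaw":1,"fingers":0},
  {"x":0.03,"y":0.29,"z":0,"yaw":1,"fingers":0},
  {"x":0.03,"y":0.29,"z":0,"yaw":1,"fingers":0},
  {"x":0.03,"y":0.29,"z":0,"yaw":1,"fingers":0},
  {"x":0.03,"y":0.29,"z":0,"yaw":1,"fingers":0},
], newtons=50)

```text
time: 25.65
eef_pos: [0.43, -0.0043, 0.1841]
tcp_rot: [-3.142, -0.0, 2.102]
force: [0.9, -0.6, -0.9]
grip_width: 0.283
grip_force: 49.2
```

apply_moves([
  {"x":0.03,"y":0.29,"z":0,"yaw":1,"fingers":0},
  {"x":0.03,"y":0.29,"z":0,"yaw":1,"fingers":0},
  {"x":0.03,"y":0.29,"z":0,"yaw":1,"fingers":0},
  {"x":0.03,"y":0.29,"z":0,"yaw":1,"fingers":0},
  {"x":0.03,"y":0.29,"z":0,"yaw":1,"fingers":0},
], newtons=50)

```text
time: 26.28
eef_pos: [0.439, 0.0827, 0.1841]
tcp_rot: [-3.142, -0.0, 2.502]
force: [-0.1, 0.5, 0.0]
grip_width: 0.285
grip_force: 49.2
```

apply_moves([
  {"x":0.03,"y":0.29,"z":0,"yaw":1,"fingers":0},
  {"x":0.03,"y":0.29,"z":0,"yaw":1,"fingers":0},
  {"x":0.03,"y":0.29,"z":0,"yaw":1,"fingers":0},
  {"x":0.03,"y":0.29,"z":0,"yaw":1,"fingers":0},
  {"x":0.03,"y":0.29,"z":0,"yaw":1,"fingers":0},
], newtons=50)

```text
time: 26.9
eef_pos: [0.448, 0.1696, 0.1841]
tcp_rot: [-3.142, -0.0, 2.902]
force: [-0.1, -0.0, -0.8]
grip_width: 0.281
grip_force: 49.2
```

apply_moves([
  {"x":0.03,"y":0.29,"z":0,"yaw":1,"fingers":0},
  {"x":0.03,"y":0.29,"z":0,"yaw":1,"fingers":0},
  {"x":0.03,"y":0.29,"z":0,"yaw":1,"fingers":0},
  {"x":0.03,"y":0.29,"z":0,"yaw":1,"fingers":0},
  {"x":0.03,"y":0.29,"z":0,"yaw":1,"fingers":0},
], newtons=50)

```text
time: 27.52
eef_pos: [0.4569, 0.2566, 0.184]
tcp_rot: [-3.142, -0.0, -2.981]
force: [0.1, -0.4, 0.2]
grip_width: 0.282
grip_force: 49.2
```

apply_moves([
  {"x":0.04,"y":0.35,"z":0,"yaw":1,"fingers":0},
  {"x":0.04,"y":0.35,"z":0,"yaw":1,"fingers":0},
  {"x":0.04,"y":0.35,"z":0,"yaw":1,"fingers":0},
  {"x":0,"y":0,"z":0,"yaw":0.6,"fingers":0},
  {"x":0,"y":0,"z":0,"yaw":0,"fingers":0},
], newtons=50)

```text
time: 28.15
eef_pos: [0.4641, 0.3192, 0.1839]
tcp_rot: [-3.142, -0.001, -2.696]
force: [0.3, -0.3, -1.3]
grip_width: 0.278
grip_force: 49.2
```

apply_moves([
  {"x":0.01,"y":0,"z":-0.8,"yaw":0.05,"fingers":0},
  {"x":0,"y":0,"z":-0.8,"yaw":0,"fingers":0},
  {"x":0,"y":0,"z":-0.4,"yaw":0,"fingers":0},
  {"x":0,"y":0,"z":-0.2,"yaw":0,"fingers":0},
  {"x":0,"y":0,"z":0,"yaw":0,"fingers":0},
], newtons=50)

```text
time: 28.78
eef_pos: [0.4648, 0.3188, 0.0522]
tcp_rot: [-3.142, -0.0, -2.692]
force: [0.4, 0.7, -0.3]
grip_width: 0.284
grip_force: 49.2
```

apply_moves([
  {"x":0,"y":0,"z":-0.1,"yaw":0,"fingers":0},
  {"x":0,"y":0,"z":-0.05,"yaw":0,"fingers":0},
  {"x":0,"y":0,"z":0,"yaw":0,"fingers":0},
], newtons=50)

```text
time: 29.15
eef_pos: [0.4649, 0.319, 0.0435]
tcp_rot: [3.142, 0.0, -2.692]
force: [1.1, 0.4, -0.2]
grip_width: 0.286
grip_force: 49.2
```

apply_moves([
  {"x":0,"y":0,"z":-0.06,"yaw":0,"fingers":0},
  {"x":0,"y":0,"z":0,"yaw":0,"fingers":0},
], newtons=50)

```text
time: 29.4
eef_pos: [0.4648, 0.3189, 0.0394]
tcp_rot: [-3.142, -0.0, -2.692]
force: [0.7, -0.1, -0.6]
grip_width: 0.281
grip_force: 49.2
```

apply_moves([
  {"x":0,"y":0,"z":-0.03,"yaw":0,"fingers":0},
  {"x":0,"y":0,"z":0,"yaw":0,"fingers":0},
], newtons=50)

```text
time: 29.65
eef_pos: [0.4649, 0.319, 0.0379]
tcp_rot: [3.142, 0.0, -2.692]
force: [-0.1, 0.5, -2.5]
grip_width: 0.283
grip_force: 49.3
```

apply_moves([
  {"x":0,"y":0,"z":-0.02,"yaw":0,"fingers":0},
  {"x":0,"y":0,"z":0,"yaw":0,"fingers":0},
], newtons=50)

```text
time: 29.9
eef_pos: [0.465, 0.3191, 0.0376]
tcp_rot: [3.141, 0.001, -2.692]
force: [-1.9, -1.8, 7.2]
grip_width: 0.282
grip_force: 50.1
```

apply_moves([
  {"x":0,"y":0,"z":0.02,"yaw":0,"fingers":0.42},
  {"x":0,"y":0,"z":0,"yaw":0,"fingers":0.42},
  {"x":0,"y":0,"z":0.4,"yaw":0,"fingers":0.42},
  {"x":0,"y":0,"z":1,"yaw":0,"fingers":0.5},
  {"x":0,"y":-0.5,"z":1,"yaw":-1,"fingers":0.65},
], newtons=60)

```text
time: 30.52
eef_pos: [0.4646, 0.2915, 0.179]
tcp_rot: [3.142, -0.001, -2.771]
force: [0.2, 0.1, -0.3]
grip_width: 0.647
grip_force: 0.0
```

```bash
cat > m.py <<'E'
from h import *
np.set_printoptions(precision=4,suppress=True)
def fit(n,x,y,r,K=5,split=None,zmin=.005):
    ps=[shot(n) for _ in range(K)]; p=ps[0]; d=np.array([q["depth"] for q in ps]); p["depth"]=np.median(d,0)
    P=cloud(p); im=p["pixels"].astype(int)
    cop=(im[...,0]-im[...,2]>45)&(im[...,0]>120); wh=im.min(-1)>120
    k=(np.hypot(P[...,0]-x,P[...,1]-y)<r)&(P[...,2]>zmin)&(P[...,2]<.08)&(cop|wh)
    L,nn=ndi.label(k); k=L==1+np.argmax(ndi.sum(k,L,range(1,nn+1)))
    A=P[k][:,:2]; Cc=P[k&cop][:,:2].mean(0); w,V=np.linalg.eigh(np.cov(A.T)); ax=V[:,1]; c=A.mean(0)
    if (Cc-c)@ax<0: ax=-ax
    t=(A-c)@ax; s=(A-c)@[-ax[1],ax[0]]
    lo,hi=np.percentile(t,[2,98]); sl,sh=np.percentile(s,[2,98])
    print(n,k.sum(),"yaw",np.arctan2(ax[1],ax[0]).round(3),"len",(hi-lo).round(4),"wid",(sh-sl).round(4),"mid",c+ax*(lo+hi)/2+np.array([-ax[1],ax[0]])*(sl+sh)/2,"cop",Cc,"z95",np.percentile(P[k][:,2],95))
E
python3 - <<'E'
from m import *
s=ctrl.read_state();print(s['eef_pos'],s['tcp_rot'],s['time'])
for n in("top","scene"):
    print("D");fit(n,.422,-.2885,.042); print("9V");fit(n,.507,-.286,.035)
    if n=="scene": print("C");fit(n,.465,.319,.03,zmin=.045); print("AA");fit(n,.4835,.267,.03,zmin=.045)
E
```

```text
[0.4646 0.2915 0.179 ] [ 3.1415 -0.0005 -2.7713] 30.525
D
top 192 yaw 2.62 len 0.0588 wid 0.0292 mid [ 0.4204 -0.2848] cop [ 0.4036 -0.2751] z95 0.03579916996118756
9V
top 130 yaw -3.131 len 0.045 wid 0.0255 mid [ 0.5022 -0.2851] cop [ 0.4885 -0.2849] z95 0.020047279873217482
D
scene 249 yaw 2.538 len 0.06 wid 0.0279 mid [ 0.4205 -0.2865] cop [ 0.402  -0.2797] z95 0.03453394514853068
9V
scene 120 yaw 3.124 len 0.045 wid 0.025 mid [ 0.5037 -0.2851] cop [ 0.49   -0.2848] z95 0.01871961000804882
C
scene 64 yaw 0.435 len 0.049 wid 0.0207 mid [0.4661 0.3169] cop [0.4812 0.323 ] z95 0.058599155629703095
AA
scene 31 yaw 0.476 len 0.0449 wid 0.0122 mid [0.4839 0.2664] cop [0.4996 0.2731] z95 0.05309643686944776
```

apply_moves([
  {"x":-0.06,"y":-0.8,"z":0,"yaw":-1,"fingers":0.68},
  {"x":-0.06,"y":-0.8,"z":0,"yaw":-1,"fingers":0.68},
  {"x":-0.06,"y":-0.8,"z":0,"yaw":-1,"fingers":0.68},
  {"x":-0.06,"y":-0.8,"z":0,"yaw":-1,"fingers":0.68},
  {"x":-0.06,"y":-0.8,"z":0,"yaw":-1,"fingers":0.68},
], newtons=60)

```text
time: 32.65
eef_pos: [0.4466, 0.0496, 0.178]
tcp_rot: [3.142, 0.001, 3.109]
force: [0.1, -0.2, -0.2]
grip_width: 0.678
grip_force: 0.0
```

apply_moves([
  {"x":-0.06,"y":-0.8,"z":0,"yaw":-1,"fingers":0.68},
  {"x":-0.06,"y":-0.8,"z":0,"yaw":-1,"fingers":0.68},
  {"x":-0.06,"y":-0.8,"z":0,"yaw":-1,"fingers":0.68},
  {"x":-0.06,"y":-0.8,"z":0,"yaw":-1,"fingers":0.68},
  {"x":-0.06,"y":-0.8,"z":0,"yaw":-1,"fingers":0.68},
], newtons=60)

```text
time: 33.28
eef_pos: [0.4286, -0.1906, 0.178]
tcp_rot: [3.142, 0.001, 2.709]
force: [1.5, 0.3, 0.5]
grip_width: 0.682
grip_force: 0.0
```

apply_moves([
  {"x":-0.06,"y":-0.8,"z":0,"yaw":-1,"fingers":0.68},
  {"x":-0.07,"y":-0.8,"z":0,"yaw":-0.5,"fingers":0.68},
  {"x":0,"y":0,"z":0,"yaw":0,"fingers":0.68},
], newtons=60)

```text
time: 33.65
eef_pos: [0.4204, -0.2874, 0.1773]
tcp_rot: [-3.141, -0.001, 2.588]
force: [0.0, 1.0, -0.9]
grip_width: 0.679
grip_force: 0.0
```

apply_moves([
  {"x":0,"y":0.03,"z":-0.7,"yaw":0,"fingers":0.68},
  {"x":0,"y":0,"z":-0.7,"yaw":0,"fingers":0.68},
  {"x":0,"y":0,"z":-0.7,"yaw":0,"fingers":0.68},
  {"x":0,"y":0,"z":-0.5,"yaw":0,"fingers":0.68},
  {"x":0,"y":0,"z":-0.27,"yaw":0,"fingers":0.68},
], newtons=60)

```text
time: 34.28
eef_pos: [0.4206, -0.2821, 0.0042]
tcp_rot: [3.141, -0.002, 2.592]
force: [-1.4, -0.3, -0.1]
grip_width: 0.683
grip_force: 0.0
```

apply_moves([
  {"x":0,"y":0,"z":0,"yaw":0,"fingers":0},
  {"x":0,"y":0,"z":0,"yaw":0,"fingers":0},
  {"x":0,"y":0,"z":0,"yaw":0,"fingers":0},
  {"x":0,"y":0,"z":0,"yaw":0,"fingers":0},
  {"x":0,"y":0,"z":0,"yaw":0,"fingers":0},
], newtons=60)

```text
time: 34.9
eef_pos: [0.4216, -0.2835, 0.0065]
tcp_rot: [3.142, 0.002, 2.592]
force: [-0.0, 0.1, 5.7]
grip_width: 0.371
grip_force: 59.7
```

apply_moves([
  {"x":0,"y":0,"z":0.5,"yaw":0,"fingers":0},
  {"x":0,"y":0,"z":1,"yaw":0.5,"fingers":0},
  {"x":0,"y":0,"z":1,"yaw":1,"fingers":0},
  {"x":0,"y":0,"z":0.6,"yaw":1,"fingers":0},
], newtons=60)

```text
time: 35.4
eef_pos: [0.4214, -0.2834, 0.1947]
tcp_rot: [-3.141, 0.003, 2.794]
force: [0.4, 0.5, -2.0]
grip_width: 0.376
grip_force: 59.2
```

Run:
```python
from m import *
s=ctrl.read_state();print(s['eef_pos'],s['tcp_rot'],s['time'],s['grip_width'],s['joints'])
p=shot("scene");save(p,"s7.png",(370,120,470,270),4)
```

```text
[ 0.4214 -0.2834  0.1947] [-3.1408  0.0028  2.7941] 35.4 0.37562327701858844 [-0.592  -0.0274 -0.0121  1.5833 -0.0001 -0.2446]
```

View pics/s7.png

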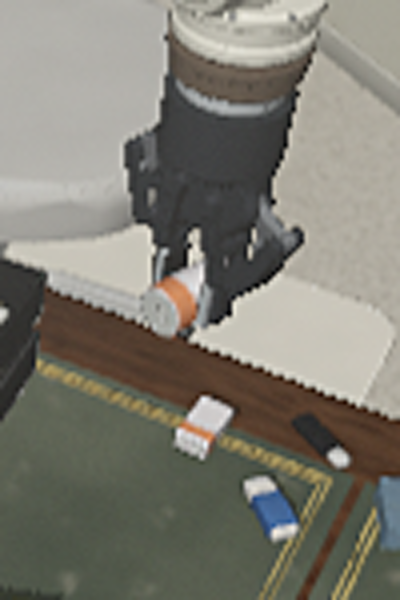

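apply_moves([
  {"x":0.01,"y":0.24,"z":0,"yaw":1,"fingers":0},
  {"x":0.01,"y":0.24,"z":0,"yaw":1,"fingers":0},
  {"x":0.01,"y":0.24,"z":0,"yaw":1,"fingers":0},
  {"x":0.01,"y":0.24,"z":0,"yaw":1,"fingers":0},
  {"x":0.01,"y":0.24,"z":0,"yaw":1,"fingers":0},
], newtons=60)

```text
time: 36.08
eef_pos: [0.4239, -0.2107, 0.1911]
tcp_rot: [3.141, -0.001, -3.089]
force: [-0.0, 0.4, -1.0]
grip_width: 0.377
grip_force: 59.2
```

apply_moves([
  {"x":0.01,"y":0.24,"z":0,"yaw":1,"fingers":0},
  {"x":0.01,"y":0.24,"z":0,"yaw":1,"fingers":0},
  {"x":0.01,"y":0.24,"z":0,"yaw":1,"fingers":0},
  {"x":0.01,"y":0.24,"z":0,"yaw":1,"fingers":0},
  {"x":0.01,"y":0.24,"z":0,"yaw":1,"fingers":0},
], newtons=60)

```text
time: 36.7
eef_pos: [0.4269, -0.1387, 0.1911]
tcp_rot: [3.141, -0.001, -2.689]
force: [0.1, -0.3, -1.2]
grip_width: 0.376
grip_force: 59.2
```

apply_moves([
  {"x":0.01,"y":0.24,"z":0,"yaw":1,"fingers":0},
  {"x":0.01,"y":0.24,"z":0,"yaw":1,"fingers":0},
  {"x":0.01,"y":0.24,"z":0,"yaw":1,"fingers":0},
  {"x":0.01,"y":0.24,"z":0,"yaw":1,"fingers":0},
  {"x":0.01,"y":0.24,"z":0,"yaw":1,"fingers":0},
], newtons=60)

```text
time: 37.33
eef_pos: [0.4299, -0.0667, 0.1912]
tcp_rot: [3.141, -0.0, -2.289]
force: [0.3, -0.6, -1.1]
grip_width: 0.38
grip_force: 59.2
```

apply_moves([
  {"x":0.01,"y":0.24,"z":0,"yaw":1,"fingers":0},
  {"x":0.01,"y":0.24,"z":0,"yaw":1,"fingers":0},
  {"x":0.01,"y":0.24,"z":0,"yaw":1,"fingers":0},
  {"x":0.01,"y":0.24,"z":0,"yaw":1,"fingers":0},
  {"x":0.01,"y":0.24,"z":0,"yaw":1,"fingers":0},
], newtons=60)

```text
time: 37.95
eef_pos: [0.4329, 0.0053, 0.1912]
tcp_rot: [3.141, -0.0, -1.889]
force: [0.4, 0.7, -0.7]
grip_width: 0.372
grip_force: 59.2
```

apply_moves([
  {"x":0.01,"y":0.24,"z":0,"yaw":1,"fingers":0},
  {"x":0.01,"y":0.24,"z":0,"yaw":1,"fingers":0},
  {"x":0.01,"y":0.24,"z":0,"yaw":1,"fingers":0},
  {"x":0.01,"y":0.24,"z":0,"yaw":1,"fingers":0},
  {"x":0.01,"y":0.24,"z":0,"yaw":1,"fingers":0},
], newtons=60)

```text
time: 38.58
eef_pos: [0.436, 0.0773, 0.1912]
tcp_rot: [3.141, -0.0, -1.489]
force: [0.6, 0.2, -0.4]
grip_width: 0.372
grip_force: 59.2
```

apply_moves([
  {"x":0.01,"y":0.24,"z":0,"yaw":1,"fingers":0},
  {"x":0.01,"y":0.24,"z":0,"yaw":1,"fingers":0},
  {"x":0.01,"y":0.24,"z":0,"yaw":1,"fingers":0},
  {"x":0.01,"y":0.24,"z":0,"yaw":1,"fingers":0},
  {"x":0.01,"y":0.24,"z":0,"yaw":1,"fingers":0},
], newtons=60)

```text
time: 39.2
eef_pos: [0.439, 0.1492, 0.1911]
tcp_rot: [3.141, 0.0, -1.089]
force: [0.6, -0.4, -1.0]
grip_width: 0.373
grip_force: 59.2
```

apply_moves([
  {"x":0.01,"y":0.24,"z":0,"yaw":1,"fingers":0},
  {"x":0.01,"y":0.24,"z":0,"yaw":1,"fingers":0},
  {"x":0.01,"y":0.24,"z":0,"yaw":1,"fingers":0},
  {"x":0.01,"y":0.24,"z":0,"yaw":1,"fingers":0},
  {"x":0.01,"y":0.24,"z":0,"yaw":1,"fingers":0},
], newtons=60)

```text
time: 39.83
eef_pos: [0.442, 0.2212, 0.1911]
tcp_rot: [3.141, 0.0, -0.689]
force: [0.9, 0.6, -1.2]
grip_width: 0.379
grip_force: 59.2
```

apply_moves([
  {"x":0.01,"y":0.24,"z":0,"yaw":1,"fingers":0},
  {"x":0.01,"y":0.24,"z":0,"yaw":1,"fingers":0},
  {"x":0.01,"y":0.24,"z":0,"yaw":1,"fingers":0},
  {"x":0.01,"y":0.24,"z":0,"yaw":1,"fingers":0},
  {"x":0.01,"y":0.24,"z":0,"yaw":1,"fingers":0},
], newtons=60)

```text
time: 40.45
eef_pos: [0.445, 0.2932, 0.1911]
tcp_rot: [3.141, 0.0, -0.289]
force: [0.3, 0.2, -0.4]
grip_width: 0.375
grip_force: 59.2
```

apply_moves([
  {"x":0.01,"y":0.24,"z":0,"yaw":1,"fingers":0},
  {"x":0.01,"y":0.24,"z":0,"yaw":1,"fingers":0},
  {"x":0.01,"y":0.24,"z":0,"yaw":1,"fingers":0},
  {"x":0.01,"y":0.24,"z":0,"yaw":1,"fingers":0},
  {"x":0.01,"y":0.24,"z":0,"yaw":1,"fingers":0},
], newtons=60)

```text
time: 41.08
eef_pos: [0.448, 0.3652, 0.191]
tcp_rot: [3.141, 0.001, 0.111]
force: [0.6, 0.4, -0.9]
grip_width: 0.376
grip_force: 59.2
```

apply_moves([
  {"x":0,"y":0.1,"z":0,"yaw":1,"fingers":0},
  {"x":0,"y":0,"z":0,"yaw":1,"fingers":0},
  {"x":0,"y":0,"z":0,"yaw":1,"fingers":0},
  {"x":0,"y":0,"z":0,"yaw":1,"fingers":0},
  {"x":0,"y":0,"z":0,"yaw":0.2,"fingers":0},
], newtons=60)

```text
time: 41.7
eef_pos: [0.448, 0.3707, 0.1911]
tcp_rot: [3.141, 0.001, 0.444]
force: [-0.2, -0.2, -0.2]
grip_width: 0.373
grip_force: 59.3
```

apply_moves([
  {"x":-0.015,"y":0,"z":-0.8,"yaw":0.07,"fingers":0},
  {"x":0,"y":0,"z":-0.8,"yaw":0,"fingers":0},
  {"x":0,"y":0,"z":-0.5,"yaw":0,"fingers":0},
  {"x":0,"y":0,"z":-0.3,"yaw":0,"fingers":0},
  {"x":0,"y":0,"z":0,"yaw":0,"fingers":0},
], newtons=60)

```text
time: 42.32
eef_pos: [0.4468, 0.3704, 0.0467]
tcp_rot: [3.141, 0.002, 0.449]
force: [0.6, -0.1, -0.2]
grip_width: 0.375
grip_force: 59.6
```

apply_moves([
  {"x":0,"y":0,"z":-0.06,"yaw":0,"fingers":0},
  {"x":0,"y":0,"z":0,"yaw":0,"fingers":0},
], newtons=60)

```text
time: 42.58
eef_pos: [0.4477, 0.3712, 0.045]
tcp_rot: [-3.141, -0.002, 0.45]
force: [-0.4, 0.4, -2.1]
grip_width: 0.373
grip_force: 59.6
```

apply_moves([
  {"x":0,"y":0,"z":-0.03,"yaw":0,"fingers":0},
  {"x":0,"y":0,"z":0,"yaw":0,"fingers":0},
], newtons=60)

```text
time: 42.82
eef_pos: [0.4473, 0.3709, 0.0424]
tcp_rot: [-3.142, -0.0, 0.45]
force: [0.2, -0.2, -1.7]
grip_width: 0.378
grip_force: 59.6
```

apply_moves([
  {"x":0,"y":0,"z":-0.03,"yaw":0,"fingers":0},
  {"x":0,"y":0,"z":0,"yaw":0,"fingers":0},
], newtons=60)

```text
time: 43.08
eef_pos: [0.4471, 0.3708, 0.0402]
tcp_rot: [3.142, 0.0, 0.45]
force: [-0.0, 0.4, -0.4]
grip_width: 0.377
grip_force: 59.6
```

apply_moves([
  {"x":0,"y":0,"z":-0.02,"yaw":0,"fingers":0},
  {"x":0,"y":0,"z":0,"yaw":0,"fingers":0},
], newtons=60)

```text
time: 43.32
eef_pos: [0.4472, 0.3708, 0.0391]
tcp_rot: [3.142, 0.0, 0.45]
force: [0.1, 1.0, -1.5]
grip_width: 0.375
grip_force: 59.6
```

apply_moves([
  {"x":0,"y":0,"z":-0.02,"yaw":0,"fingers":0},
  {"x":0,"y":0,"z":0,"yaw":0,"fingers":0},
], newtons=60)

```text
time: 43.58
eef_pos: [0.4473, 0.371, 0.0388]
tcp_rot: [-3.141, -0.001, 0.45]
force: [-1.6, -2.5, 5.2]
grip_width: 0.379
grip_force: 60.4
```

apply_moves([
  {"x":0,"y":0,"z":0.02,"yaw":0,"fingers":0.47},
  {"x":0,"y":0,"z":0,"yaw":0,"fingers":0.47},
  {"x":0,"y":0,"z":0.4,"yaw":0,"fingers":0.47},
  {"x":0,"y":0,"z":1,"yaw":0,"fingers":0.47},
  {"x":0,"y":-0.24,"z":1,"yaw":-1,"fingers":0.55},
], newtons=50)

```text
time: 44.2
eef_pos: [0.4468, 0.3565, 0.1843]
tcp_rot: [3.141, 0.001, 0.369]
force: [1.0, 0.6, 0.2]
grip_width: 0.546
grip_force: 0.0
```

apply_moves([
  {"x":0.02,"y":-0.25,"z":0.1,"yaw":-1,"fingers":0.55},
  {"x":0.02,"y":-0.25,"z":0,"yaw":-1,"fingers":0.55},
  {"x":0.02,"y":-0.25,"z":0,"yaw":-1,"fingers":0.55},
  {"x":0.02,"y":-0.25,"z":0,"yaw":-1,"fingers":0.55},
  {"x":0.02,"y":-0.25,"z":0,"yaw":-1,"fingers":0.55},
], newtons=50)

```text
time: 44.82
eef_pos: [0.4532, 0.281, 0.1891]
tcp_rot: [3.142, 0.0, -0.033]
force: [-0.3, 0.2, -0.3]
grip_width: 0.548
grip_force: 0.0
```

apply_moves([
  {"x":0.02,"y":-0.25,"z":0,"yaw":-1,"fingers":0.55},
  {"x":0.02,"y":-0.25,"z":0,"yaw":-1,"fingers":0.55},
  {"x":0.02,"y":-0.25,"z":0,"yaw":-1,"fingers":0.55},
  {"x":0.02,"y":-0.25,"z":0,"yaw":-1,"fingers":0.55},
  {"x":0.02,"y":-0.25,"z":0,"yaw":-1,"fingers":0.55},
], newtons=50)

```text
time: 45.45
eef_pos: [0.4592, 0.206, 0.1891]
tcp_rot: [-3.142, -0.0, -0.433]
force: [-0.1, 0.8, 0.2]
grip_width: 0.549
grip_force: 0.0
```

apply_moves([
  {"x":0.02,"y":-0.25,"z":0,"yaw":-1,"fingers":0.55},
  {"x":0.02,"y":-0.25,"z":0,"yaw":-1,"fingers":0.55},
  {"x":0.02,"y":-0.25,"z":0,"yaw":-1,"fingers":0.55},
  {"x":0.02,"y":-0.25,"z":0,"yaw":-1,"fingers":0.55},
  {"x":0.02,"y":-0.25,"z":0,"yaw":-1,"fingers":0.55},
], newtons=50)

```text
time: 46.08
eef_pos: [0.4652, 0.131, 0.1892]
tcp_rot: [-3.142, -0.0, -0.833]
force: [-0.0, 0.2, 0.8]
grip_width: 0.545
grip_force: 0.0
```

apply_moves([
  {"x":0.02,"y":-0.25,"z":0,"yaw":-1,"fingers":0.55},
  {"x":0.02,"y":-0.25,"z":0,"yaw":-1,"fingers":0.55},
  {"x":0.02,"y":-0.25,"z":0,"yaw":-1,"fingers":0.55},
  {"x":0.02,"y":-0.25,"z":0,"yaw":-1,"fingers":0.55},
  {"x":0.02,"y":-0.25,"z":0,"yaw":-1,"fingers":0.55},
], newtons=50)

```text
time: 46.7
eef_pos: [0.4712, 0.0559, 0.1892]
tcp_rot: [-3.142, -0.0, -1.233]
force: [-0.0, -0.2, 0.8]
grip_width: 0.55
grip_force: 0.0
```

apply_moves([
  {"x":0.02,"y":-0.25,"z":0,"yaw":-1,"fingers":0.55},
  {"x":0.02,"y":-0.25,"z":0,"yaw":-1,"fingers":0.55},
  {"x":0.02,"y":-0.25,"z":0,"yaw":-1,"fingers":0.55},
  {"x":0.02,"y":-0.25,"z":0,"yaw":-1,"fingers":0.55},
  {"x":0.02,"y":-0.25,"z":0,"yaw":-1,"fingers":0.55},
], newtons=50)

```text
time: 47.32
eef_pos: [0.4772, -0.0191, 0.1892]
tcp_rot: [-3.142, 0.0, -1.633]
force: [0.6, -1.4, 0.1]
grip_width: 0.553
grip_force: 0.0
```

apply_moves([
  {"x":0.02,"y":-0.25,"z":0,"yaw":-1,"fingers":0.55},
  {"x":0.02,"y":-0.25,"z":0,"yaw":-1,"fingers":0.55},
  {"x":0.02,"y":-0.25,"z":0,"yaw":-1,"fingers":0.55},
  {"x":0.02,"y":-0.25,"z":0,"yaw":-1,"fingers":0.55},
  {"x":0.02,"y":-0.25,"z":0,"yaw":-1,"fingers":0.55},
], newtons=50)

```text
time: 47.95
eef_pos: [0.4832, -0.0941, 0.1892]
tcp_rot: [-3.142, 0.0, -2.033]
force: [-0.7, 0.6, -0.1]
grip_width: 0.551
grip_force: 0.0
```

apply_moves([
  {"x":0.02,"y":-0.25,"z":0,"yaw":-1,"fingers":0.55},
  {"x":0.02,"y":-0.25,"z":0,"yaw":-1,"fingers":0.55},
  {"x":0.02,"y":-0.25,"z":0,"yaw":-1,"fingers":0.55},
  {"x":0.02,"y":-0.25,"z":0,"yaw":-1,"fingers":0.55},
  {"x":0.02,"y":-0.25,"z":0,"yaw":-1,"fingers":0.55},
], newtons=50)

```text
time: 48.58
eef_pos: [0.4892, -0.169, 0.1891]
tcp_rot: [3.142, -0.0, -2.433]
force: [1.0, 0.2, -0.3]
grip_width: 0.55
grip_force: 0.0
```

apply_moves([
  {"x":0.02,"y":-0.25,"z":0,"yaw":-1,"fingers":0.55},
  {"x":0.02,"y":-0.25,"z":0,"yaw":-1,"fingers":0.55},
  {"x":0.02,"y":-0.25,"z":0,"yaw":-1,"fingers":0.55},
  {"x":0,"y":0,"z":0,"yaw":-1,"fingers":0.55},
  {"x":0,"y":0,"z":0,"yaw":0,"fingers":0.55},
], newtons=50)

```text
time: 49.2
eef_pos: [0.4927, -0.2137, 0.1891]
tcp_rot: [3.141, -0.0, -2.75]
force: [0.6, -0.4, 0.4]
grip_width: 0.554
grip_force: 0.0
```

Run:
```python
from m import *
s=ctrl.read_state();print(s['eef_pos'],s['tcp_rot'],s['time'])
for n in("top","scene"):
    print("D");fit(n,.447,.371,.033,zmin=.045)
    print("C");fit(n,.465,.319,.03,zmin=.045); print("AA");fit(n,.4835,.267,.03,zmin=.045)
    print("9V");fit(n,.503,-.285,.04)
```

```text
[ 0.4927 -0.2137  0.1891] [ 3.1414 -0.0002 -2.7498] 49.2
D
top 189 yaw 0.473 len 0.0578 wid 0.0308 mid [0.4443 0.3698] cop [0.4637 0.3787] z95 0.0669300496564739
C
top 120 yaw 0.473 len 0.0478 wid 0.0227 mid [0.4629 0.3178] cop [0.4792 0.3247] z95 0.0598506679346205
AA
top 69 yaw 0.461 len 0.0503 wid 0.0126 mid [0.4819 0.2657] cop [0.4981 0.2738] z95 0.05363079067902428
9VTraceback (most recent call last):
  File "<stdin>", line 6, in <module>
  File "m.py", line 8, in fit
    L,nn=ndi.label(k); k=L==1+np.argmax(ndi.sum(k,L,range(1,nn+1)))
                              ~~~~~~~~~^^^^^^^^^^^^^^^^^^^^^^^^^^^^
    return _wrapfunc(a, 'argmax', axis=axis, out=out, **kwds)
    return bound(*args, **kwds)
ValueError: attempt to get argmax of an empty sequence
```

apply_moves([
  {"x":0.05,"y":-0.3,"z":-0.2,"yaw":-0.96,"fingers":0.55},
  {"x":0.05,"y":-0.3,"z":-0.2,"yaw":-0.96,"fingers":0.55},
  {"x":0.07,"y":-0.3,"z":-0.4,"yaw":-0.96,"fingers":0.55},
  {"x":0,"y":-0.29,"z":-0.5,"yaw":-0.96,"fingers":0.55},
  {"x":0,"y":0,"z":-0.5,"yaw":-0.96,"fingers":0.55},
], newtons=50)

```text
time: 50.82
eef_pos: [0.5029, -0.286, 0.0801]
tcp_rot: [-3.141, 0.0, -3.138]
force: [-0.5, 0.5, -0.1]
grip_width: 0.546
grip_force: 0.0
```

apply_moves([
  {"x":0,"y":0,"z":-0.5,"yaw":0,"fingers":0.55},
  {"x":0,"y":0,"z":-0.5,"yaw":0,"fingers":0.55},
  {"x":0,"y":0,"z":-0.27,"yaw":0,"fingers":0.55},
  {"x":0,"y":0,"z":0,"yaw":0,"fingers":0.55},
], newtons=50)

```text
time: 51.32
eef_pos: [0.5024, -0.2846, 0.0042]
tcp_rot: [3.141, -0.002, -3.134]
force: [0.4, -0.5, 1.1]
grip_width: 0.548
grip_force: 0.0
```

apply_moves([
  {"x":0,"y":0,"z":0,"yaw":0,"fingers":0},
  {"x":0,"y":0,"z":0,"yaw":0,"fingers":0},
  {"x":0,"y":0,"z":0,"yaw":0,"fingers":0},
  {"x":0,"y":0,"z":0,"yaw":0,"fingers":0},
  {"x":0,"y":0,"z":0,"yaw":0,"fingers":0},
], newtons=50)

```text
time: 51.95
eef_pos: [0.5039, -0.2854, 0.0066]
tcp_rot: [-3.14, 0.002, -3.134]
force: [-0.3, -0.7, 6.4]
grip_width: 0.292
grip_force: 50.0
```

apply_moves([
  {"x":0,"y":0,"z":0.5,"yaw":0,"fingers":0},
  {"x":0,"y":0,"z":1,"yaw":0.5,"fingers":0},
  {"x":0,"y":0,"z":1,"yaw":1,"fingers":0},
  {"x":0,"y":0,"z":0.6,"yaw":1,"fingers":0},
], newtons=50)

```text
time: 52.45
eef_pos: [0.5035, -0.2853, 0.195]
tcp_rot: [-3.139, 0.003, -2.931]
force: [1.1, 0.3, -1.0]
grip_width: 0.292
grip_force: 49.2
```

Run:
```python
from m import *
s=ctrl.read_state();print(s['eef_pos'],s['tcp_rot'],s['time'],s['grip_width'],s['joints'])
p=shot("scene");save(p,"s8.png",(360,100,480,260),3.5)
```

```text
[ 0.5035 -0.2853  0.195 ] [-3.1389  0.003  -2.9314] 52.45 0.29191959800906503 [-0.5154  0.1413  0.1649  1.5903  0.     -0.7256]
```

View pics/s8.png

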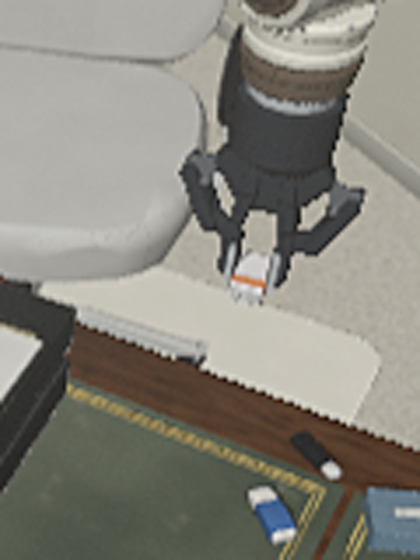

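apply_moves([
  {"x":-0.03,"y":0.29,"z":0,"yaw":1,"fingers":0},
  {"x":-0.03,"y":0.29,"z":0,"yaw":1,"fingers":0},
  {"x":-0.03,"y":0.29,"z":0,"yaw":1,"fingers":0},
  {"x":-0.03,"y":0.29,"z":0,"yaw":1,"fingers":0},
  {"x":-0.03,"y":0.29,"z":0,"yaw":1,"fingers":0},
], newtons=50)

```text
time: 53.12
eef_pos: [0.4939, -0.1974, 0.1911]
tcp_rot: [-3.141, 0.0, -2.532]
force: [0.7, 0.5, -0.1]
grip_width: 0.296
grip_force: 49.2
```

apply_moves([
  {"x":-0.03,"y":0.29,"z":0,"yaw":1,"fingers":0},
  {"x":-0.03,"y":0.29,"z":0,"yaw":1,"fingers":0},
  {"x":-0.03,"y":0.29,"z":0,"yaw":1,"fingers":0},
  {"x":-0.03,"y":0.29,"z":0,"yaw":1,"fingers":0},
  {"x":-0.03,"y":0.29,"z":0,"yaw":1,"fingers":0},
], newtons=50)

```text
time: 53.75
eef_pos: [0.4849, -0.1104, 0.1911]
tcp_rot: [-3.141, 0.0, -2.132]
force: [0.0, -0.1, -0.1]
grip_width: 0.295
grip_force: 49.2
```

apply_moves([
  {"x":-0.03,"y":0.29,"z":0,"yaw":1,"fingers":0},
  {"x":-0.03,"y":0.29,"z":0,"yaw":1,"fingers":0},
  {"x":-0.03,"y":0.29,"z":0,"yaw":1,"fingers":0},
  {"x":-0.03,"y":0.29,"z":0,"yaw":1,"fingers":0},
  {"x":-0.03,"y":0.29,"z":0,"yaw":1,"fingers":0},
], newtons=50)

```text
time: 54.38
eef_pos: [0.4759, -0.0234, 0.1912]
tcp_rot: [-3.141, 0.0, -1.732]
force: [-0.5, 0.7, -0.1]
grip_width: 0.289
grip_force: 49.2
```

apply_moves([
  {"x":-0.03,"y":0.29,"z":0,"yaw":1,"fingers":0},
  {"x":-0.03,"y":0.29,"z":0,"yaw":1,"fingers":0},
  {"x":-0.03,"y":0.29,"z":0,"yaw":1,"fingers":0},
  {"x":-0.03,"y":0.29,"z":0,"yaw":1,"fingers":0},
  {"x":-0.03,"y":0.29,"z":0,"yaw":1,"fingers":0},
], newtons=50)

```text
time: 55.0
eef_pos: [0.4669, 0.0636, 0.1912]
tcp_rot: [-3.141, -0.0, -1.332]
force: [0.9, 0.1, -0.4]
grip_width: 0.293
grip_force: 49.2
```

apply_moves([
  {"x":-0.03,"y":0.29,"z":0,"yaw":1,"fingers":0},
  {"x":-0.03,"y":0.29,"z":0,"yaw":1,"fingers":0},
  {"x":-0.03,"y":0.29,"z":0,"yaw":1,"fingers":0},
  {"x":-0.03,"y":0.29,"z":0,"yaw":1,"fingers":0},
  {"x":-0.03,"y":0.29,"z":0,"yaw":1,"fingers":0},
], newtons=50)

```text
time: 55.62
eef_pos: [0.4579, 0.1507, 0.1912]
tcp_rot: [-3.141, -0.0, -0.932]
force: [-0.4, 0.5, -0.3]
grip_width: 0.297
grip_force: 49.2
```

apply_moves([
  {"x":-0.03,"y":0.29,"z":0,"yaw":1,"fingers":0},
  {"x":-0.03,"y":0.29,"z":0,"yaw":1,"fingers":0},
  {"x":-0.03,"y":0.29,"z":0,"yaw":1,"fingers":0},
  {"x":-0.03,"y":0.29,"z":0,"yaw":1,"fingers":0},
  {"x":-0.03,"y":0.29,"z":0,"yaw":1,"fingers":0},
], newtons=50)

```text
time: 56.25
eef_pos: [0.4489, 0.2376, 0.1912]
tcp_rot: [-3.141, -0.0, -0.532]
force: [0.8, -0.2, -0.4]
grip_width: 0.292
grip_force: 49.2
```

apply_moves([
  {"x":-0.03,"y":0.29,"z":0,"yaw":1,"fingers":0},
  {"x":-0.03,"y":0.29,"z":0,"yaw":1,"fingers":0},
  {"x":-0.03,"y":0.29,"z":0,"yaw":1,"fingers":0},
  {"x":-0.03,"y":0.29,"z":0,"yaw":1,"fingers":0},
  {"x":-0.03,"y":0.29,"z":0,"yaw":1,"fingers":0},
], newtons=50)

```text
time: 56.88
eef_pos: [0.4399, 0.3246, 0.1911]
tcp_rot: [-3.141, -0.0, -0.132]
force: [0.7, -0.0, -0.0]
grip_width: 0.292
grip_force: 49.2
```

apply_moves([
  {"x":-0.03,"y":0.29,"z":0,"yaw":1,"fingers":0},
  {"x":-0.03,"y":0.29,"z":0,"yaw":1,"fingers":0},
  {"x":-0.03,"y":0.29,"z":0,"yaw":1,"fingers":0},
  {"x":-0.03,"y":0.29,"z":0,"yaw":1,"fingers":0},
  {"x":-0.03,"y":0.29,"z":0,"yaw":1,"fingers":0},
], newtons=50)

```text
time: 57.5
eef_pos: [0.4309, 0.4117, 0.1911]
tcp_rot: [-3.141, -0.0, 0.268]
force: [0.3, 0.4, -0.8]
grip_width: 0.291
grip_force: 49.2
```

apply_moves([
  {"x":-0.03,"y":0.15,"z":0,"yaw":1,"fingers":0},
  {"x":0,"y":0,"z":0,"yaw":1,"fingers":0},
  {"x":0,"y":0,"z":0,"yaw":0.3,"fingers":0},
  {"x":0,"y":0,"z":0,"yaw":0,"fingers":0},
], newtons=50)

```text
time: 58.0
eef_pos: [0.4292, 0.42, 0.1911]
tcp_rot: [-3.142, -0.0, 0.449]
force: [-0.3, -0.1, -0.5]
grip_width: 0.301
grip_force: 49.2
```

apply_moves([
  {"x":-0.01,"y":0.04,"z":-0.7,"yaw":0,"fingers":0},
  {"x":0,"y":0,"z":-0.8,"yaw":0,"fingers":0},
  {"x":0,"y":0,"z":-0.5,"yaw":0,"fingers":0},
  {"x":0,"y":0,"z":-0.3,"yaw":0,"fingers":0},
  {"x":0,"y":0,"z":0,"yaw":0,"fingers":0},
], newtons=50)

```text
time: 58.62
eef_pos: [0.4283, 0.422, 0.0523]
tcp_rot: [3.141, 0.001, 0.449]
force: [0.0, -0.0, -0.0]
grip_width: 0.297
grip_force: 49.3
```

apply_moves([
  {"x":0,"y":0,"z":-0.07,"yaw":0,"fingers":0},
  {"x":0,"y":0,"z":0,"yaw":0,"fingers":0},
], newtons=50)

```text
time: 58.88
eef_pos: [0.429, 0.4229, 0.0498]
tcp_rot: [-3.141, -0.001, 0.45]
force: [0.4, 0.4, -0.5]
grip_width: 0.294
grip_force: 49.3
```

apply_moves([
  {"x":0,"y":0,"z":-0.04,"yaw":0,"fingers":0},
  {"x":0,"y":0,"z":0,"yaw":0,"fingers":0},
], newtons=50)

```text
time: 59.12
eef_pos: [0.4286, 0.4225, 0.0465]
tcp_rot: [-3.142, -0.0, 0.45]
force: [0.3, 0.4, -0.0]
grip_width: 0.296
grip_force: 49.3
```

apply_moves([
  {"x":0,"y":0,"z":-0.03,"yaw":0,"fingers":0},
  {"x":0,"y":0,"z":0,"yaw":0,"fingers":0},
], newtons=50)

```text
time: 59.38
eef_pos: [0.4285, 0.4224, 0.0445]
tcp_rot: [3.142, 0.0, 0.45]
force: [1.4, 0.4, -0.7]
grip_width: 0.291
grip_force: 49.3
```

apply_moves([
  {"x":0,"y":0,"z":-0.02,"yaw":0,"fingers":0},
  {"x":0,"y":0,"z":0,"yaw":0,"fingers":0},
], newtons=50)

```text
time: 59.62
eef_pos: [0.4286, 0.4224, 0.0433]
tcp_rot: [3.142, 0.0, 0.45]
force: [0.6, 0.6, 0.5]
grip_width: 0.29
grip_force: 49.3
```

apply_moves([
  {"x":0,"y":0,"z":-0.02,"yaw":0,"fingers":0},
  {"x":0,"y":0,"z":0,"yaw":0,"fingers":0},
], newtons=50)

```text
time: 59.88
eef_pos: [0.4287, 0.4225, 0.0427]
tcp_rot: [-3.141, -0.0, 0.45]
force: [-1.2, -1.2, 3.0]
grip_width: 0.292
grip_force: 49.7
```

Contact at the expected height; release with a small opening, rise and look.

apply_moves([
  {"x":0,"y":0,"z":0,"yaw":0,"fingers":0.39},
  {"x":0,"y":0,"z":0,"yaw":0,"fingers":0.39},
  {"x":0,"y":0,"z":0.4,"yaw":0,"fingers":0.39},
  {"x":0,"y":0,"z":1,"yaw":0,"fingers":0.39},
  {"x":0,"y":0,"z":1,"yaw":0,"fingers":0.5},
], newtons=50)

```text
time: 60.5
eef_pos: [0.4283, 0.4221, 0.1874]
tcp_rot: [3.141, 0.001, 0.45]
force: [1.4, 0.7, 1.0]
grip_width: 0.501
grip_force: 0.0
```

apply_moves([
  {"x":0,"y":-0.8,"z":0.3,"yaw":-0.5,"fingers":0.5},
  {"x":0,"y":-0.9,"z":0,"yaw":-0.5,"fingers":0.5},
  {"x":0,"y":-0.9,"z":0,"yaw":-0.5,"fingers":0.5},
  {"x":0,"y":-0.9,"z":0,"yaw":-0.5,"fingers":0.5},
  {"x":0,"y":-0.9,"z":0,"yaw":0,"fingers":0.5},
], newtons=50)

```text
time: 61.12
eef_pos: [0.4283, 0.1569, 0.2042]
tcp_rot: [3.142, -0.0, 0.29]
force: [2.0, -0.4, -0.0]
grip_width: 0.502
grip_force: 0.0
```

apply_moves([
  {"x":0,"y":-0.5,"z":0,"yaw":0,"fingers":0.5},
  {"x":0,"y":0,"z":0,"yaw":0,"fingers":0.5},
], newtons=50)

```text
time: 61.38
eef_pos: [0.4286, 0.1268, 0.2045]
tcp_rot: [3.141, -0.001, 0.286]
force: [0.4, -0.5, 0.5]
grip_width: 0.503
grip_force: 0.0
```

Run:
```python
from m import *
for n in("top","scene"):
    for nm,x,y,r in(("D",.447,.371,.033),("C",.465,.319,.03),("AA",.4835,.267,.03),("9V",.4285,.4225,.03)):
        print(nm)
        try: fit(n,x,y,r,zmin=.045)
        except Exception as e: print("none")
p=shot("scene");a=p["pixels"][120:180,220:300]
q=shot("top");b=q["pixels"][150:210,170:250]
cv2.imwrite("pics/s9.png",cv2.resize(np.hstack([a,b])[...,::-1],None,fx=5,fy=5,interpolation=cv2.INTER_CUBIC))
print(ctrl.read_state()["time"])
```

```text
D
top 191 yaw 0.469 len 0.0574 wid 0.0307 mid [0.4443 0.3694] cop [0.4638 0.3786] z95 0.06699171377656366
C
top 40 yaw 0.385 len 0.0482 wid 0.0095 mid [0.4593 0.3246] cop [0.4765 0.3308] z95 0.05916234648400638
AA
none
9V
top 129 yaw 0.475 len 0.0441 wid 0.0254 mid [0.4263 0.4199] cop [0.4406 0.4263] z95 0.055737269518767986
D
scene 107 yaw 0.38 len 0.0557 wid 0.028 mid [0.4448 0.368 ] cop [0.466  0.3757] z95 0.06696245949747852
C
scene 67 yaw 0.432 len 0.0466 wid 0.0214 mid [0.4655 0.3169] cop [0.4812 0.322 ] z95 0.059099715643223805
AA
scene 34 yaw 0.451 len 0.0466 wid 0.011 mid [0.4847 0.2661] cop [0.5002 0.2728] z95 0.05325506172415002
9V
scene 61 yaw 0.551 len 0.0448 wid 0.0243 mid [0.4285 0.421 ] cop [0.4398 0.4268] z95 0.05534502049896617
63.475
```

View pics/s9.png

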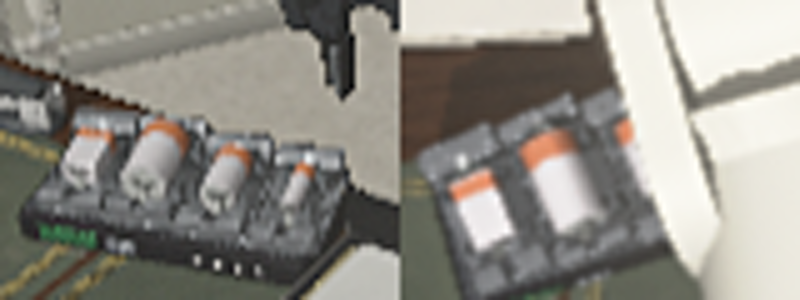

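```bash
python3 -c "
from h import *
print(ctrl.sign_off())"
```

```text
the job is handed in; nothing more can be done
None
```

All four batteries are seated in their own bays with plus ends to the plus plates, confirmed in the camera images. Nothing is held, the eraser and memory stick were not touched, and the job was handed in at about 63 s; no verdict came back.

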